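Clear the stock bay, lay the two bars in their V-stands, put the things back

ROBOT

A 7-joint arm with a two-finger parallel gripper is mounted at the origin on a cart in front of the work surface, level with it; the furniture and walls round the work are solid. World frame = base frame: x ahead of the robot, y to its left, z up, the work surface at z = 0. Lengths are in m, angles in rad, forces in N, time in s.
With the tool pointing down it reaches from about 0.4 to 0.85 m from the base axis. Payload 10.4 kg.
Tool frame: the origin (TCP) lies on the front face of the gripper's body, between the roots of the fingers; the fingertips stand 70 mm ahead of it and the grasp point (between the pads) lies 51 mm ahead of it; x points along the fingers, z is the direction in which the jaws open and shut, and the axes are right-handed (so a half turn about x gives the same grasp; the last joint's range is limited). The gripper opens to 87 mm and grips with 3 to 60 N. Pads are 19 mm wide; open, the fingers measure 117 mm over their backs; the gripper's body (75 mm by 190 mm) begins 51 mm behind the grasp point.
Start: joints at [1.172, 0.332, -0.065, 1.46, 0.022, 1.35, -0.088], TCP at [0.229, -0.581, 0.292] pointing down, gripper open.
Joint ranges: [-2.6, 2.6], [-0.5, 2.12], [-1.47, 1.34], [0.16, 2.42], [-1.27, 4.41], [0.06, 2.06], [-2.6, 2.6]. Speed limits (rad/s): [2.22, 2.22, 2.79, 2.79, 3.14, 3.14, 3.14].

INTERFACE

Orientations are given as [roll, pitch, yaw] about the fixed x, y, z axes, in that order (R = Rz(yaw) Ry(pitch) Rx(roll)).
In Python, from plant import readout, viewer, sign_off, finder gives the robot as it stands.
- The arm moves only by the tool drive_tool, never from a script. Its argument "steps" is a list of rows, each a list of 3 entries, a list of its own where there are three numbers: the opening, from 0 (shut) to 1 (fully open), then the shift along the tool's x, y, z in mm, then the turn, a rotation vector about the tool's x, y, z in degrees. In form: [[claw, [dx, dy, dz], [wx, wy, wz]], ...]. A call has 1 to 8 rows; each row is the pose to reach, as a shift and turn from the pose commanded when the call began, along the tool's axes at that moment; what a row does not reach only later rows make up. A row lasts 1/8 s, in which the tool goes at most 62.5 mm and 10.7 degrees, less where a joint would pass 70% of its speed; a pose out of reach is approached as far as the arm can. A call with a gripper value outside its range is refused whole. The fingers move at their own pace and stop on an object; the grip force is fixed at half the most. Time passes only in rows, so rows that repeat a pose let the fingers close. It gives the time, the measured TCP pose, the force and the opening at its end, in the units of the state.
- readout.sense(): the state, without advancing time (a new reading comes with each control period).
- viewer.grab_frame(name): name is "scene" or "top" or "wrist"; returns the picture (480x640x3 uint8, red, green, blue); there is no depth.
- viewer.get_calibration(name): a dict with "K" (3x3 intrinsics, pixels), "k1" (the pictures are not rectified: a ray, as slopes to the right and down, at radius r is drawn at 1 + k1 r^2 times it, then the intrinsics apply), "xyz" and "orientation" of the camera in the world. Camera axes: x right, y up, looking along -z (the intrinsics and any distortion apply to the point x, -y, -z); pixel columns grow to the right and rows downward; lengths in m; the calibration is good to about 2 mm. A picture is of the moment at which its call begins: read the wrist's pose just before it. get_calibration takes no time and is no camera call; for the wrist camera it gives the pose at the moment of the call.
- sign_off(): hands the job in, once; it reports no verdict.
Trained networks look in the newest picture that a camera, given by its name, has taken for a name from the list of things; names that differ only in an ending like _2 or _b are one class to them, and where a whole thing is asked for, a point or a joint stands for the part that bears it (a point fixed in the world has none). Each returns a list of dicts, best first, with "p" (0 to 1); they miss things now and then, are a little off and sometimes report something else, mostly with a low value. They report only what shows in the picture. A call takes as long as a camera call. They do not tell look-alikes from the thing itself.
- finder.spot_in(query, camera): "uv" ([column, row] in pixels, amid what is visible of it).
- finder.regions_of(query, camera): "region" (480x640 bool, what is visible of it) and "uv" ([column, row] in pixels, amid what is visible of it).
- finder.landmark_of(query, camera): "uv" ([column, row] in pixels: a listed point, or the origin of a listed thing).
The state is a dict: "time_s": time; "q": joint angles; "dq": joint speeds; "effort": joint torques, N m; "tool_pos": TCP position; "tcp_rot": TCP orientation; "force": force on the tool from outside, world axes, zero at the start; "ft_torque": the same for the moment, N m; "finger_gap": finger opening in m.
Only numpy, scipy, OpenCV 4.12 (cv2) and the standard library are available. Lean on these libraries where they do the work, as an engineer would, in place of code of your own. Each camera call takes 0.05 s, during which the arm holds its last target. There are 200 camera calls.

TASK

The tin and the tape measure stand in front of the two round steel bars in the stock bay: first clear both away, standing them upright on the grey plastic mat, while the bars stay where they are. Then lay the thick bar in the V-stand with the wide grooves and the thin bar in the V-stand with the narrow grooves, each seated along both grooves and centred over its stand. Once both bars lie there, put the tin and the tape measure back in the bay, upright, each where it stood at the start; never tip either of them over.

Things in the scene. Friction and masses are not known exactly. Their poses are not given: they have to be found in the camera images.
- tin_c (a point): Open grey metal tin, round, 63 mm across, 88 mm high, 0.2 kg, standing in the front row of the bay. Point: its centre, 44 mm above its underside; z up. Grasp across the outside. Tin and tape measure swap places from start to start; each goes back to where it stood in this one.
- tape_c (a point): Pocket tape measure, black case with a round yellow face on one side, standing in the front row of the bay: 36 mm thick along its x, 71 mm long along its y (a small hook sticks out a few mm at one end), 64 mm high, 0.25 kg. Point: its centre, 32 mm above its underside; z up. Grasp across the 36 mm thickness.
- bar_thick_c (a point): Thick round steel bar, 30 mm diameter, 90 mm long, about 0.45 kg, lying level at the back of the bay on two grooved saddles. The point is at its centre; its y axis is the bar's axis (x and z turn as it rolls). Its centre lies 41 mm above the bench at the start. Left or right place at random.
- bar_thin_c (a point): Thin round steel bar, 20 mm diameter, 90 mm long, about 0.2 kg, lying level at the back of the bay on two grooved saddles. The point is at its centre; its y axis is the bar's axis. Its centre lies 34 mm above the bench at the start. Left or right place at random.
- bay: Fixed plywood stock bay 160 mm deep (x -75 to 85) by 220 wide (y); top 8 mm above bench. Origin on bench; x to the back, z up. Front: standing places at x -26, y +-52, a strip 6 mm high between. Back: bars along y at x 35, y +-52, each on 2 saddles 46 mm wide in x, tops 37 mm above bench, 50 mm free between for fingers. Back lip 14 mm high. Tin and tape stand some 5 mm before the saddles.
- mat: Grey plastic mat fixed on the bench, 160 mm (x) by 240 mm (y), 4 mm thick, empty at the start; origin at the centre of its underside, z up. The side area for the tin and the tape measure: their centres must be over it.
- stand_wide_seat (a point): Fixed V-stand, wide grooves: dark steel base 64 (x) by 90 mm (y), 8 thick; two aluminium V-blocks 46 mm wide in x, 48 mm apart (free for fingers), grooves 34 mm wide at the top, tops 35 mm above bench. Point: where the seated thick bar's centre is, 39 mm above bench over the base's middle; y along the grooves, z up.
- stand_narrow_seat (a point): Fixed V-stand, narrow grooves: like the wide one, but V-blocks 32 mm wide, grooves 20 mm wide at the top, tops 32 mm above bench. Point: where the seated thin bar's centre is, 36 mm above bench over the base's middle; y along the grooves, z up. The two stands swap places from start to start.
Things that resemble listed ones, but are neither listed nor needed, are in the scene too. Leave any green look-alike of the part that bears tin_c alone.

How it is judged:
By the outcome, as a careful person would: the job done as asked, in the order asked, and still so for the second after the job is handed in, with the robot touching nothing.
It also fails if it takes over 141 s, if anything falls off the work surface, if the arm or the gripper's body presses on something with over 40 N, if the wrist force passes 120 N, or if a joint passes its speed limit or range.

## Working session

There is one attempt and no reset: what is moved stays moved. The work goes in short steps, Python scripts to look and compute and a tool call to move; the robot and the scene stay as the last step left them, time stands still between calls to the robot, and variables do not carry over. Pictures are saved under pics/ and viewed, about 12 in all and at most 16, crops included, and the job is handed in when it is done.

Besides the shell and the picture viewer there is one more tool, called after ">>>" in YAML: its name, and indented under it one key for each argument. drive_tool: Moves the arm, as the interface text tells. Its arguments: {"type":"object","properties":{"steps":{"type":"array"}},"required":["steps"]}

```bash
ls; mkdir -p pics
cat > h.py <<'E'
import numpy as np, cv2
from scipy.spatial.transform import Rotation as R
from plant import readout, viewer, sign_off, finder
def grab(n,f):
    im=viewer.grab_frame(n); cv2.imwrite(f'pics/{f}.png',im[:,:,::-1]); return im
def Rm(c):
    o=np.array(c['orientation'],float)
    return o if o.shape==(3,3) else (R.from_euler('xyz',o).as_matrix() if o.size==3 else R.from_quat(o).as_matrix())
def unproj(c,uv,z):
    K=np.array(c['K']);k=c['k1']
    d=np.array([(uv[0]-K[0,2])/K[0,0],(uv[1]-K[1,2])/K[1,1]]);s=d.copy()
    for _ in range(30): s=d/(1+k*(s@s))
    ray=Rm(c)@np.array([s[0],-s[1],-1]);o=np.array(c['xyz'])
    return o+ray*(z-o[2])/ray[2]
def proj(c,p):
    q=Rm(c).T@(np.array(p)-np.array(c['xyz']));s=np.array([q[0],-q[1]])/-q[2]
    s=s*(1+c['k1']*(s@s));K=np.array(c['K']);return K[:2,:2]@s+K[:2,2]
def pose():
    s=readout.sense();return np.array(s['tool_pos']),R.from_euler('xyz',s['tcp_rot']),s
Z=dict(tin_c=.052,tape_c=.04,bar_thick_c=.041,bar_thin_c=.034,bay=0,mat=0,stand_wide_seat=.039,stand_narrow_seat=.036)
E
python3 - <<'E'
from h import *
print(readout.sense())
for n in('scene','top'):
    grab(n,n+'0'); c=viewer.get_calibration(n); print(n,c)
    for k,z in Z.items():
        print(k,[(np.round(d['p'],2),np.round(d['uv']).tolist(),np.round(unproj(c,d['uv'],z),3).tolist()) for d in finder.landmark_of(k,n)[:4]])
E
```

```text
pics
{'time_s': 0.0, 'q': array([ 1.1723637 ,  0.33284284, -0.06470513,  1.4609483 ,  0.02162838,
        1.34989361, -0.08848976]), 'dq': array([-0.0006066 ,  0.00059337,  0.00082729,  0.00040933,  0.00074199,
       -0.00022458, -0.00058062]), 'effort': array([-7.17577132e-04, -6.23244023e+01,  2.45196267e-02, -3.89888263e+01,
       -6.13538339e-02,  3.97890795e-02,  2.04927410e-04]), 'tool_pos': array([ 0.229292  , -0.5811085 ,  0.29146869]), 'tcp_rot': array([-3.07596735,  1.56940068,  2.01229672]), 'force': array([0.82385389, 0.62776465, 0.4387818 ]), 'ft_torque': array([0.03615425, 0.04501207, 0.08818975]), 'finger_gap': 0.08699182936870212}
scene {'K': array([[536.44700416,   0.        , 331.17666951],
       [  0.        , 536.44700416, 245.02507177],
       [  0.        ,   0.        ,   1.        ]]), 'k1': -0.0757388522068875, 'xyz': array([-0.04179558,  0.51616498,  0.93714291]), 'orientation': array([ 0.70529251, -0.01890606, -2.31813994])}
tin_c [(np.float64(0.92), [213.0, 415.0], [0.354, 0.403, 0.052]), (np.float64(0.91), [253.0, 307.0], [0.486, 0.215, 0.052])]
tape_c
[... 934 characters left out ...]
 [246.0, 250.0], [0.479, 0.218, 0.052]), (np.float64(0.6), [208.0, 222.0], [0.547, 0.315, 0.052])]
tape_c [(np.float64(0.98), [204.0, 244.0], [0.491, 0.326, 0.04])]
bar_thick_c [(np.float64(0.86), [248.0, 223.0], [0.547, 0.218, 0.041]), (np.float64(0.42), [229.0, 237.0], [0.51, 0.265, 0.041])]
bar_thin_c [(np.float64(0.85), [207.0, 220.0], [0.554, 0.323, 0.034])]
bay [(np.float64(0.76), [228.0, 239.0], [0.51, 0.274, 0.0]), (np.float64(0.18), [335.0, 264.0], [0.455, -0.002, 0.0])]
mat [(np.float64(0.68), [442.0, 243.0], [0.517, -0.273, 0.0])]
stand_wide_seat [(np.float64(0.55), [344.0, 208.0], [0.593, -0.018, 0.039])]
stand_narrow_seat [(np.float64(0.55), [335.0, 265.0], [0.451, 0.0, 0.036])]
```

Run:
```python
import cv2
a=cv2.imread('pics/top0.png')[150:350,130:530]; cv2.imwrite('pics/topc.png',cv2.resize(a,None,fx=2,fy=2,interpolation=cv2.INTER_CUBIC))
```

```text
(no output)
```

View pics/scene0.png

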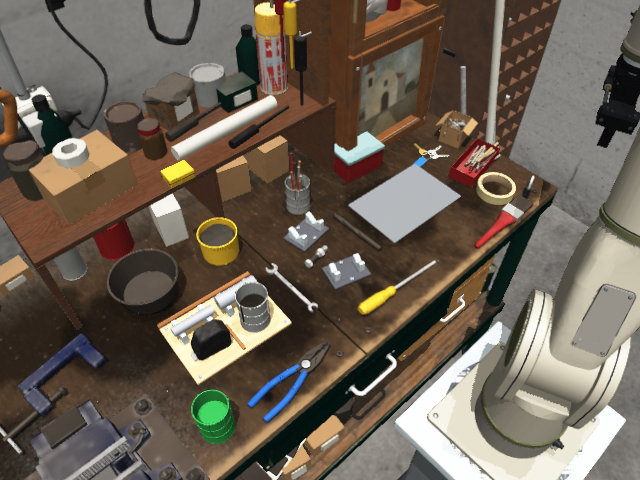

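View pics/topc.png

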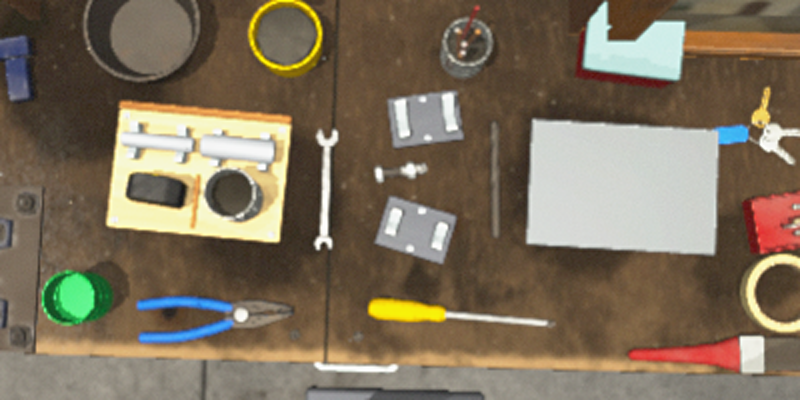

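The grey tin is at scene (253,307) in the bay's front row. The look-alike at (213,415) is green and outside the bay, so it stays untouched. The tape is at (210,340), the thick bar at (239,291), the thin bar at (192,316), and the mat at (407,200). The upper stand in the top view, at about (344,208), has the longer blocks, so it is the wide one. The pen cup, the bowl and the yellow tin are obstacles close by.

View pics/top0.png

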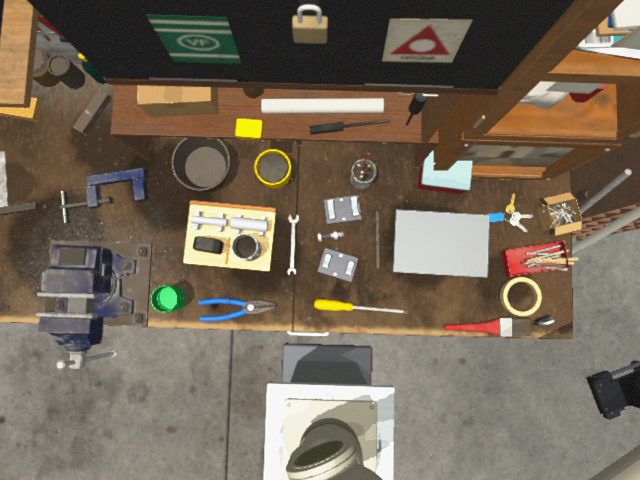

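```bash
cat >> h.py <<'E'
def tri(a,b,n1='scene',n2='top'):
    P=[]
    for n,uv in((n1,a),(n2,b)):
        c=viewer.get_calibration(n); o=np.array(c['xyz']);d=unproj(c,uv,0)-o;P.append((o,d/np.linalg.norm(d)))
    A=sum(np.eye(3)-np.outer(d,d) for o,d in P);B=sum((np.eye(3)-np.outer(d,d))@o for o,d in P)
    return np.linalg.solve(A,B)
def move(p,yaw,tilt=0,lift=0):
    """tool-frame shift(mm)/turn(deg) to bring GRASP POINT to p, tool down, jaws(z) along world heading yaw"""
    t,r,s=pose()
    z=np.array([np.cos(yaw),np.sin(yaw),0]);x=np.array([0,0,-1.])
    if (r.as_matrix()[:,2]@z)<0: z=-z
    T=np.c_[x,np.cross(z,x),z]
    if tilt: T=R.from_rotvec(np.array([-np.sin(yaw),np.cos(yaw),0])*np.radians(tilt)).as_matrix()@T
    tg=np.array(p)-.051*T[:,0]
    d=r.inv().apply(tg-t)*1000; w=(r.inv()*R.from_matrix(T)).as_rotvec(degrees=True)
    print('shift',np.round(d,1).tolist(),'turn',np.round(w,2).tolist(),'rows',np.round(max(np.linalg.norm(d)/62.5,np.linalg.norm(w)/10.7),1))
E
python3 - <<'E'
from h import *
for n,a,b in [('pen cup rim',(298,181),(363,170)),('yellow rim',(218,230),(273,167)),('bowl rim c',(143,275),(201,161)),('tin rim',(253,295),(246,246))]: print(n,tri(a,b).round(3))
c=viewer.get_calibration('wrist');t,r,s=pose();print('cam in tool',r.inv().apply(np.array(c['xyz'])-t).round(3),(r.inv().as_matrix()@Rm(c)).round(2))
c=viewer.get_calibration('top')
for nm,pts in dict(bayfront=[(107,226),(279,241)],bayback=[(120,105),(290,120)]).items():
  P=[unproj(c,(u/2+130,v/2+150),.008) for u,v in pts];d=P[0]-P[1];print(nm,np.round(P,3),np.degrees(np.arctan2(-d[0],d[1])))
for q in('bar_thick_c','bar_thin_c','stand_wide_seat','stand_narrow_seat','tape_c','mat'):
  finder_r=finder.regions_of(q,'top')
  for d in finder_r[:1]:
    ys,xs=np.nonzero(d['region']);print(q,len(xs),cv2.minAreaRect(np.c_[xs,ys].astype(np.float32)))
E
```

```text
pen cup rim [ 0.678 -0.063  0.084]
yellow rim [0.683 0.158 0.073]
bowl rim c [0.697 0.339 0.057]
tin rim [0.485 0.213 0.091]
cam in tool [-0.094  0.083  0.   ] [[-0.    0.3  -0.95]
 [ 0.    0.95  0.3 ]
 [ 1.   -0.   -0.  ]]
bayfront [[0.445 0.383 0.008]
 [0.433 0.164 0.008]] -3.274521948649844
bayback [[0.601 0.375 0.008]
 [0.588 0.156 0.008]] -3.4600399637910964
bar_thick_c 476 ((249.0172576904297, 224.20689392089844), (37.99314880371094, 13.212454795837402), 3.3664608001708984)
bar_thin_c 213 ((209.4754180908203, 220.7705078125), (35.30894088745117, 6.156430244445801), 5.194429397583008)
stand_wide_seat 895 ((342.5081787109375, 209.09019470214844), (26.164831161499023, 35.942691802978516), 84.80557250976562)
stand_narrow_seat 931 ((338.5749206542969, 264.6609802246094), (36.515594482421875, 26.92447280883789), 15.64224624633789)
tape_c 431 ((207.89187622070312, 244.64865112304688), (29.92061424255371, 15.45350456237793), 9.462322235107422)
mat 5735 ((441.64483642578125, 243.53793334960938), (94.24884796142578, 62.4215087890625), 3.3664605617523193)
```

Run:
```python
from h import *
y=np.radians(-3.3)
print(pose()[1].as_matrix().round(2))
move((.50,.27,.26),y)
```

```text
[[ 0.    0.93  0.37]
 [-0.    0.37 -0.93]
 [-1.    0.    0.  ]]
shift [-18.8, 564.2, -692.7] turn [-65.17, 0.01, 0.0] rows 14.3
```

>>> drive_tool:
  steps:
    - [1,[-10,160,-140],[-10,0,0]]
    - [1,[-10,210,-200],[-20,0,0]]
    - [1,[-15,260,-260],[-30,0,0]]
    - [1,[-18,310,-310],[-40,0,0]]
    - [1,[-18,350,-360],[-50,0,0]]
    - [1,[-18,400,-420],[-60,0,0]]
    - [1,[-18,430,-470],[-65,0,0]]
    - [1,[-18,460,-530],[-65,0,0]]

```text
time_s: 2.2
tool_pos: [0.4113, -0.1148, 0.3079]
tcp_rot: [-0.655, 1.57, -0.714]
force: [1.6, 0.0, 0.4]
finger_gap: 0.0871
```

Run:
```python
from h import *
move((.50,.25,.26),np.radians(-3.3))
```

```text
shift [-3.3, 369.4, 67.0] turn [-0.09, 0.05, 0.04] rows 6.0
```

>>> drive_tool:
  steps:
    - [1,[-3,55,45],[0,0,0]]
    - [1,[-3,105,90],[0,0,0]]
    - [1,[-3,105,90],[0,0,0]]
    - [1,[-3,105,90],[0,0,0]]

```text
time_s: 2.7
tool_pos: [0.5072, -0.0171, 0.3103]
tcp_rot: [2.565, 1.57, 2.506]
force: [0.5, -0.3, 0.3]
finger_gap: 0.0873
```

Run:
```python
from h import *
grab('wrist','w_st');c=viewer.get_calibration('wrist')
for k in('stand_wide_seat','stand_narrow_seat'):
  print(k,[(round(d['p'],2),np.round(d['uv']).tolist(),unproj(c,d['uv'],Z[k]).round(4).tolist()) for d in finder.landmark_of(k,'wrist')[:2]])
move((.50,.25,.26),np.radians(-3.3))
np.save('c_st.npy',np.array([c],dtype=object),allow_pickle=True)
```

```text
stand_wide_seat [(0.93, [410.0, 207.0], [0.596, -0.0194, 0.039])]
stand_narrow_seat [(0.89, [259.0, 205.0], [0.453, -0.0095, 0.036])]
shift [-0.7, 268.0, -23.3] turn [-0.29, -0.01, 0.06] rows 4.3
```

View pics/w_st.png

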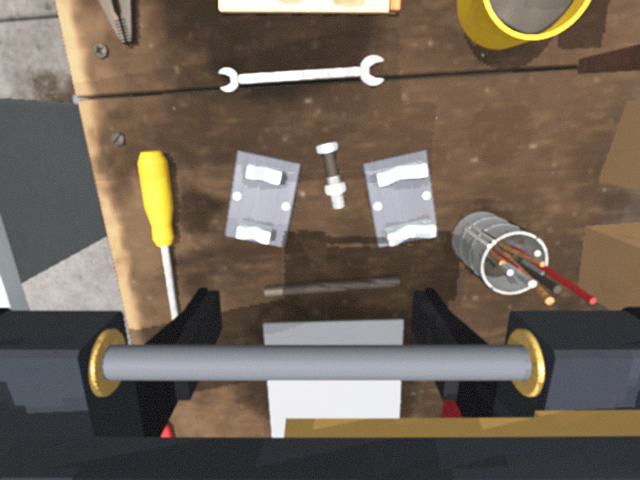

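The wide stand, with the longer blocks, is at (400,200). The narrow stand is at (262,200). The gripper's long side runs along the jaws, so the pen cup at (500,250) is a hazard when placing the thick bar.

Run:
```python
from h import *
c=viewer.get_calibration('wrist')
def base(pts,n):
  P=np.array([unproj(c,p,.008) for p in pts])[:,:2]
  # order: backleft.. pts: fl, bl(+x), br, fr  (y up first)
  m=P.mean(0);x=(P[1]+P[2]-P[0]-P[3])/2;y=(P[0]+P[1]-P[2]-P[3])/2
  print(n,m.round(4),np.linalg.norm(x).round(3),np.linalg.norm(y).round(3),'yaw',np.degrees(np.arctan2(x[1],x[0])).round(1),np.degrees(np.arctan2(-y[0],y[1])).round(1))
base([(365,163),(427,151),(437,238),(377,247)],'wide');base([(239,151),(299,163),(285,248),(226,236)],'narrow')
g=[unproj(c,p,.035) for p in[(402,173),(410,233)]];print(g)
```

```text
wide [ 0.5944 -0.021 ] 0.063 0.09 yaw 6.4 7.3
narrow [ 0.4523 -0.0119] 0.062 0.09 yaw -15.3 -14.7
[array([0.58909981, 0.01134698, 0.035     ]), array([ 0.59703131, -0.04735822,  0.035     ])]
```

>>> drive_tool:
  steps:
    - [1,[0,60,-5],[0,0,0]]
    - [1,[0,120,-10],[0,0,0]]
    - [1,[0,180,-15],[0,0,0]]
    - [1,[0,240,-20],[0,0,0]]
    - [1,[0,240,-20],[0,0,0]]
    - [1,[0,240,-20],[0,0,0]]

```text
time_s: 3.6
tool_pos: [0.5019, 0.2218, 0.3105]
tcp_rot: [-1.386, 1.569, -1.448]
force: [-0.2, -0.3, -0.1]
finger_gap: 0.0868
```

Run:
```python
from h import *
grab('wrist','w_bay');c=viewer.get_calibration('wrist')
for k in('tin_c','tape_c','bar_thick_c','bar_thin_c','bay'):
  print(k,[(round(d['p'],2),np.round(d['uv']).tolist(),unproj(c,d['uv'],Z[k]).round(4).tolist()) for d in finder.landmark_of(k,'wrist')[:2]])
```

```text
tin_c [(0.88, [119.0, 7.0], [0.3571, 0.3992, 0.052]), (0.59, [300.0, 221.0], [0.4874, 0.216, 0.052])]
tape_c [(0.55, [292.0, 106.0], [0.488, 0.3163, 0.04])]
bar_thick_c [(0.66, [361.0, 218.0], [0.5453, 0.2118, 0.041])]
bar_thin_c [(0.61, [364.0, 103.0], [0.5516, 0.3154, 0.034])]
bay [(0.95, [318.0, 154.0], [0.5082, 0.2701, 0.0])]
```

View pics/w_bay.png

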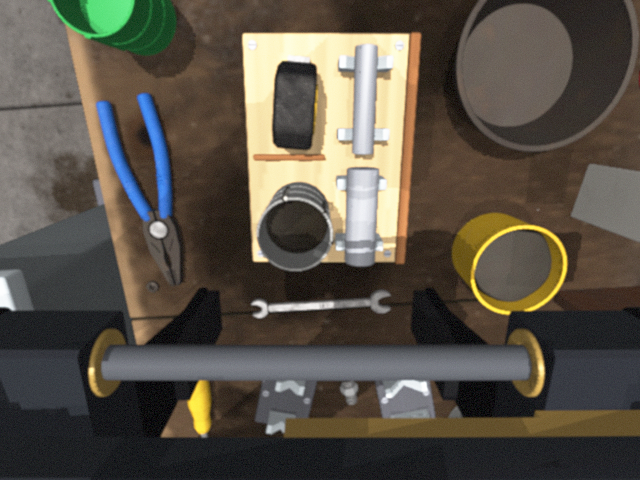

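The grey tin is at (297,228), near side right of the bay, and the tape is at (295,105). The thick bar is at (361,217) and the thin bar at (364,100). This agrees with the first views, and the green tin at (115,10) is clearly separate.

Run:
```python
from h import *
c=viewer.get_calibration('wrist')
a=unproj(c,(243,34),.008)[:2];b=unproj(c,(252,263),.008)[:2]
d=a-b;yaw=np.arctan2(-d[0],d[1]);print('front',a,b,np.linalg.norm(d),np.degrees(yaw))
xb=np.array([np.cos(yaw),np.sin(yaw)]);yb=np.array([-np.sin(yaw),np.cos(yaw)])
o=(a+b)/2+.075*xb;print('origin',o)
for n,p in dict(tin=(-.026,-.052),tape=(-.026,.052),thick=(.035,-.052),thin=(.035,.052)).items(): print(n,(o+p[0]*xb+p[1]*yb).round(4))
print('tin rim ctr',unproj(c,(296.5,233),.096), 'bars ends', [unproj(c,p,z).round(4) for p,z in [((363,168),.056),((360,265),.056),((368,45),.044),((364,156),.044)]])
print('tape top corners',[unproj(c,p,.072).round(4) for p in[(279,62),(317,62),(311,149),(274,147)]])
t,r,s=pose();print(s['tool_pos'])
move((.4865,.2125,.16),yaw); move((.4865,.2125,.082),yaw)
```

```text
front [0.44632216 0.38338586] [0.43021781 0.1628205 ] 0.22115249403727805 -4.175979668052941
origin [0.51307087 0.26764167]
tin [0.4834 0.2177]
tape [0.4909 0.3214]
thick [0.5442 0.2132]
thin [0.5518 0.317 ]
tin rim ctr [0.48646193 0.21783461 0.096     ] bars ends [array([0.5463, 0.262 , 0.056 ]), array([0.5411, 0.1716, 0.056 ]), array([0.5546, 0.3615, 0.044 ]), array([0.5489, 0.2711, 0.044 ])]
tape top corners [array([0.4818, 0.3493, 0.072 ]), array([0.5112, 0.3475, 0.072 ]), array([0.5022, 0.2821, 0.072 ]), array([0.472 , 0.2856, 0.072 ])]
[0.50200044 0.22214317 0.31065013]
shift [99.6, -10.5, -14.9] turn [0.6, 0.03, 0.03] rows 1.6
shift [177.6, -10.5, -14.9] turn [0.6, 0.03, 0.03] rows 2.9
```

>>> drive_tool:
  steps:
    - [1,[50,-6,-17],[0.3,0,0]]
    - [1,[100,-6,-17],[0.3,0,0]]
    - [1,[140,-6,-17],[0.3,0,0]]
    - [1,[174,-6,-17],[0.3,0,0]]
    - [1,[174,-6,-17],[0.3,0,0]]
    - [1,[174,-6,-17],[0.3,0,0]]

```text
time_s: 4.65
tool_pos: [0.485, 0.2186, 0.138]
tcp_rot: [0.467, 1.569, 0.401]
force: [0.6, 0.3, 0.2]
finger_gap: 0.0869
```

Run:
```python
from h import *
t,r,s=pose();print(t+.051*r.apply([1,0,0]),s['force'])
grab('scene','s1')
im=cv2.imread('pics/s1.png')[240:400,140:360];cv2.imwrite('pics/s1c.png',cv2.resize(im,None,fx=3,fy=3,interpolation=cv2.INTER_CUBIC))
```

```text
[0.48507266 0.21860812 0.08700672] [0.57215655 0.3067399  0.22819943]
```

View pics/s1c.png

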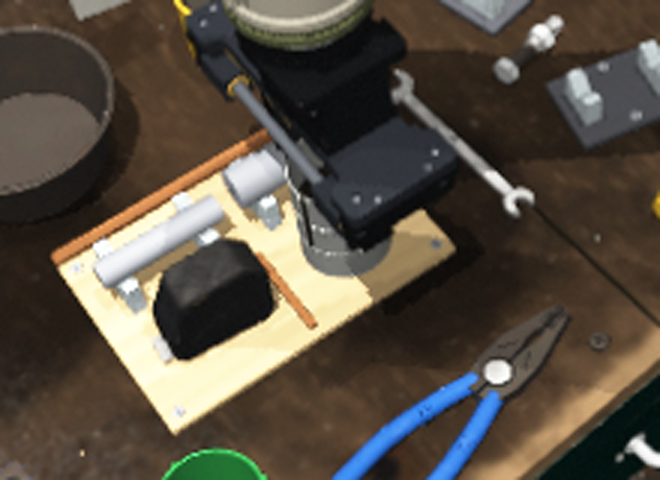

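The jaws straddle the grey tin and nothing else is touched, so I close and lift.

>>> drive_tool:
  steps:
    - [0,[0,0,0],[0,0,0]]
    - [0,[0,0,0],[0,0,0]]
    - [0,[0,0,0],[0,0,0]]
    - [0,[0,0,0],[0,0,0]]
    - [0,[0,0,0],[0,0,0]]
    - [0,[-20,0,0],[0,0,0]]
    - [0,[-60,0,0],[0,0,0]]
    - [0,[-120,0,0],[0,0,0]]

```text
time_s: 5.7
tool_pos: [0.4834, 0.218, 0.2576]
tcp_rot: [-2.888, 1.568, -2.954]
force: [1.5, -0.4, -1.5]
finger_gap: 0.0609
```

Run:
```python
from h import *
t,r,s=pose();print(t+.051*r.apply([1,0,0]),s['force'],s['finger_gap'])
move((.515,-.215,.21),np.radians(-3.6))
```

```text
[0.48329771 0.21794835 0.20665007] [ 1.5280031  -0.44044514 -1.52929885] 0.06088598081255228
shift [-3.2, -430.0, 59.7] turn [-0.14, -0.15, 0.04] rows 6.9
```

>>> drive_tool:
  steps:
    - [0,[0,-45,8],[0,0,0]]
    - [0,[0,-105,16],[0,0,0]]
    - [0,[0,-165,24],[0,0,0]]
    - [0,[0,-225,32],[0,0,0]]
    - [0,[0,-285,40],[0,0,0]]
    - [0,[0,-345,50],[0,0,0]]
    - [0,[0,-400,56],[0,0,0]]
    - [0,[0,-430,60],[0,0,0]]

```text
time_s: 6.7
tool_pos: [0.5153, -0.218, 0.2574]
tcp_rot: [-1.017, 1.57, -1.086]
force: [-0.4, 0.2, -2.3]
finger_gap: 0.061
```

>>> drive_tool:
  steps:
    - [0,[0,0,0],[0,0,0]]
    - [0,[50,0,0],[0,0,0]]
    - [0,[90,0,0],[0,0,0]]
    - [0,[110,0,0],[0,0,0]]
    - [0,[117,0,0],[0,0,0]]
    - [0,[120,0,0],[0,0,0]]
    - [0,[120,0,0],[0,0,0]]

```text
time_s: 7.58
tool_pos: [0.5165, -0.2148, 0.1377]
tcp_rot: [-0.412, 1.569, -0.478]
force: [0.4, -0.1, -2.7]
finger_gap: 0.0612
```

Run:
```python
from h import *
t,r,s=pose();print(t+.051*r.apply([1,0,0]),s['force'],s['finger_gap'])
```

```text
[ 0.51660736 -0.21486258  0.0867078 ] [ 0.41690901 -0.07149197 -2.69826085] 0.061175005301213975
```

>>> drive_tool:
  steps:
    - [0,[2,0,0],[0,0,0]]
    - [0,[3.5,0,0],[0,0,0]]
    - [0,[3.5,0,0],[0,0,0]]
    - [1,[3.5,0,0],[0,0,0]]
    - [1,[3.5,0,0],[0,0,0]]
    - [1,[3.5,0,0],[0,0,0]]
    - [1,[-30,0,0],[0,0,0]]
    - [1,[-90,0,0],[0,0,0]]

```text
time_s: 8.57
tool_pos: [0.5148, -0.2144, 0.226]
tcp_rot: [2.698, 1.567, 2.632]
force: [0.8, -0.0, 1.0]
finger_gap: 0.0865
```

Run:
```python
from h import *
t,r,s=pose();print(t+.051*r.apply([1,0,0]),s['force'],s['finger_gap'])
move((.490,.318,.16),np.radians(-3.7))
```

```text
[ 0.51464086 -0.214318    0.17497853] [ 0.82204375 -0.0455434   0.99890139] 0.08650569071521493
shift [16.1, 529.6, -59.7] turn [-0.06, -0.21, -0.1] rows 8.5
```

>>> drive_tool:
  steps:
    - [0.62,[-20,50,-6],[0,0,0]]
    - [0.62,[-20,112,-13],[0,0,0]]
    - [0.62,[-20,174,-20],[0,0,0]]
    - [0.62,[-20,236,-27],[0,0,0]]
    - [0.62,[-20,298,-34],[0,0,0]]
    - [0.62,[-20,360,-41],[0,0,0]]
    - [0.62,[-20,420,-48],[0,0,0]]
    - [0.62,[-20,480,-55],[0,0,0]]

```text
time_s: 9.57
tool_pos: [0.4925, 0.2696, 0.2469]
tcp_rot: [-0.037, 1.57, -0.104]
force: [1.6, 0.6, -0.1]
finger_gap: 0.0539
```

>>> drive_tool:
  steps:
    - [0.62,[15,45,-4],[0,0,0]]
    - [0.62,[30,50,-5],[0,0,0]]
    - [0.62,[30,50,-5],[0,0,0]]

```text
time_s: 9.95
tool_pos: [0.4905, 0.3176, 0.2153]
tcp_rot: [-2.476, 1.568, -2.542]
force: [0.4, 0.4, -0.5]
finger_gap: 0.054
```

Run:
```python
from h import *
t,r,s=pose();print(t+.051*r.apply([1,0,0]),s['force'],s['finger_gap'])
move((.4905,.3185,.058),np.radians(-3.7))
for n in('scene','top'):
  grab(n,n+'2');c=viewer.get_calibration(n)
  for k,z in(('tin_c',.048),('tape_c',.04)): print(n,k,[(round(d['p'],2),unproj(c,d['uv'],z).round(3).tolist()) for d in finder.landmark_of(k,n)[:3]])
im=cv2.imread('pics/scene2.png');a=im[150:250,340:480];b=im[270:400,140:280]
cv2.imwrite('pics/c2.png',np.hstack([cv2.resize(a,(390,400)),cv2.resize(b,(400,400))]))
```

```text
[0.49038827 0.31749672 0.16431951] [ 0.40360629  0.39375073 -0.52446445] 0.05398586729304311
shift [106.3, 1.1, 0.2] turn [-0.04, -0.11, 0.08] rows 1.7
scene tin_c [(0.97, [0.356, 0.407, 0.048]), (0.94, [0.518, -0.224, 0.048])]
scene tape_c [(0.87, [0.489, 0.317, 0.04])]
top tin_c [(0.74, [0.518, -0.218, 0.048]), (0.66, [0.353, 0.399, 0.048])]
top tape_c [(0.37, [0.497, 0.327, 0.04])]
```

View pics/c2.png

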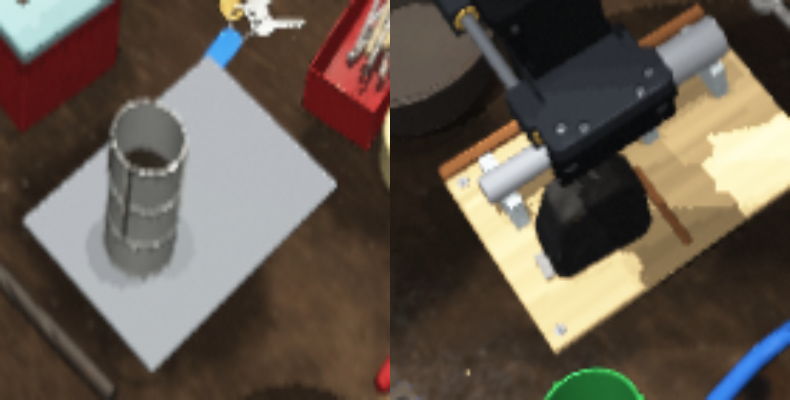

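The tin stands upright on the mat, and the gripper is above the tape.

>>> drive_tool:
  steps:
    - [0.62,[50,1,0],[0,0,0]]
    - [0.62,[90,1,0],[0,0,0]]
    - [0.62,[106,1,0],[0,0,0]]
    - [0.62,[106,1,0],[0,0,0]]
    - [0,[106,1,0],[0,0,0]]
    - [0,[106,1,0],[0,0,0]]
    - [0,[106,1,0],[0,0,0]]
    - [0,[106,1,0],[0,0,0]]

```text
time_s: 11.25
tool_pos: [0.4912, 0.3195, 0.1115]
tcp_rot: [0.414, 1.57, 0.348]
force: [-1.8, -0.8, 6.1]
finger_gap: 0.0347
```

Run:
```python
from h import *
t,r,s=pose();print(t+.051*r.apply([1,0,0]),s['force'],s['finger_gap'])
```

```text
[0.4913085  0.31950926 0.06053745] [-1.80343462 -0.77218208  6.07671302] 0.034681643551771155
```

>>> drive_tool:
  steps:
    - [0,[-10,0,0],[0,0,0]]
    - [0,[-50,0,0],[0,0,0]]
    - [0,[-100,0,0],[0,0,0]]
    - [0,[-130,0,0],[0,0,0]]
    - [0,[-130,0,0],[0,0,0]]

```text
time_s: 11.88
tool_pos: [0.4916, 0.3198, 0.243]
tcp_rot: [0.498, 1.567, 0.432]
force: [0.3, -0.2, -3.9]
finger_gap: 0.0342
```

Run:
```python
from h import *
t,r,s=pose();print(t+.051*r.apply([1,0,0]),s['force'],s['finger_gap'])
move((.515,-.325,.19),np.radians(-3.6))
```

```text
[0.4917602  0.31986168 0.19199549] [ 0.26195016 -0.18891448 -3.86344545] 0.03416414019430723
shift [1.0, -641.8, 65.8] turn [-0.18, 0.21, -0.11] rows 10.3
```

>>> drive_tool:
  steps:
    - [0,[0,-50,5],[0,0,0]]
    - [0,[0,-112,11],[0,0,0]]
    - [0,[0,-174,18],[0,0,0]]
    - [0,[0,-236,24],[0,0,0]]
    - [0,[0,-298,30],[0,0,0]]
    - [0,[0,-360,37],[0,0,0]]
    - [0,[0,-422,43],[0,0,0]]
    - [0,[0,-484,50],[0,0,0]]

```text
time_s: 12.88
tool_pos: [0.508, -0.1692, 0.2392]
tcp_rot: [3.116, 1.569, 3.05]
force: [1.2, -0.1, -2.4]
finger_gap: 0.0344
```

>>> drive_tool:
  steps:
    - [0,[0,-60,6],[0,0,0]]
    - [0,[0,-120,12],[0,0,0]]
    - [0,[0,-158,16],[0,0,0]]
    - [0,[0,-158,16],[0,0,0]]
    - [0,[50,-158,16],[0,0,0]]
    - [0,[100,-158,16],[0,0,0]]
    - [0,[125,-158,16],[0,0,0]]
    - [0,[125,-158,16],[0,0,0]]

```text
time_s: 13.88
tool_pos: [0.5132, -0.3239, 0.1127]
tcp_rot: [2.545, 1.565, 2.48]
force: [0.1, -0.7, -2.8]
finger_gap: 0.0345
```

Run:
```python
from h import *
t,r,s=pose();print(t+.051*r.apply([1,0,0]),s['force'],s['finger_gap'])
```

```text
[ 0.51294943 -0.32375705  0.06173009] [ 0.0923479  -0.70324016 -2.83085762] 0.034495855829611594
```

>>> drive_tool:
  steps:
    - [0,[3,0,0],[0,0,0]]
    - [0,[5,0,0],[0,0,0]]
    - [0,[5,0,0],[0,0,0]]
    - [0.65,[5,0,0],[0,0,0]]
    - [0.65,[5,0,0],[0,0,0]]
    - [0.65,[5,0,0],[0,0,0]]
    - [0.65,[-30,0,0],[0,0,0]]
    - [0.65,[-90,0,0],[0,0,0]]

```text
time_s: 14.88
tool_pos: [0.5136, -0.3254, 0.2049]
tcp_rot: [2.564, 1.567, 2.498]
force: [0.0, -0.6, 0.9]
finger_gap: 0.0562
```

Run:
```python
from h import *
t,r,s=pose();print(t+.051*r.apply([1,0,0]),s['force'],s['finger_gap'])
move((.544,.2145,.19),np.radians(-3.7))
```

```text
[ 0.51341478 -0.32529564  0.15387525] [ 0.01684954 -0.60335238  0.90264332] 0.05624306983408482
shift [-34.9, 540.8, -5.2] turn [-0.06, -0.19, -0.13] rows 8.7
```

>>> drive_tool:
  steps:
    - [0.65,[-20,50,0],[0,0,0]]
    - [0.65,[-35,112,-1],[0,0,0]]
    - [0.65,[-35,174,-2],[0,0,0]]
    - [0.65,[-35,236,-2],[0,0,0]]
    - [0.65,[-35,298,-3],[0,0,0]]
    - [0.65,[-35,360,-4],[0,0,0]]
    - [0.65,[-35,420,-5],[0,0,0]]
    - [0.65,[-35,480,-5],[0,0,0]]

```text
time_s: 15.88
tool_pos: [0.5412, 0.1552, 0.241]
tcp_rot: [-0.298, 1.57, -0.365]
force: [1.2, -0.0, -0.4]
finger_gap: 0.057
```

Run:
```python
from h import *
c=np.load('c_st.npy',allow_pickle=True)[0]
for p in[(515,266),(482,266),(548,266),(515,240),(515,293)]: print('rim',p,unproj(c,p,.084).round(3))
a=cv2.imread('pics/scene0.png')[130:225,265:335];b=cv2.imread('pics/w_st.png')[195:315,440:600]
cv2.imwrite('pics/cup.png',np.hstack([cv2.resize(a,None,fx=4.5,fy=4.5)[:420],cv2.resize(b,(470,420))[:, :]]) if True else 0)
move((.544,.2145,.19),np.radians(-3.7)); s=readout.sense(); print(s['q'].round(2))
grab('scene','s3');grab('top','t3')
x=np.vstack([cv2.imread('pics/s3.png')[150:250,340:480],cv2.imread('pics/t3.png')[190:290,380:520]]);cv2.imwrite('pics/mat3.png',cv2.resize(x,None,fx=3,fy=3))
```

```text
rim (515, 266) [ 0.678 -0.067  0.084]
rim (482, 266) [ 0.649 -0.065  0.084]
rim (548, 266) [ 0.706 -0.069  0.084]
rim (515, 240) [ 0.675 -0.043  0.084]
rim (515, 293) [ 0.68  -0.093  0.084]
shift [-0.0, 59.3, -1.1] turn [-0.09, 0.06, 0.02] rows 0.9
[ 0.34  0.34 -0.84  1.66  0.27  1.26 -0.62]
```

View pics/cup.png

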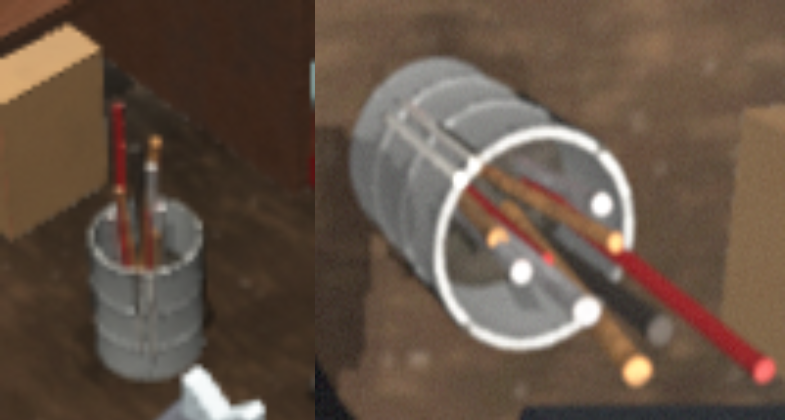

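View pics/mat3.png

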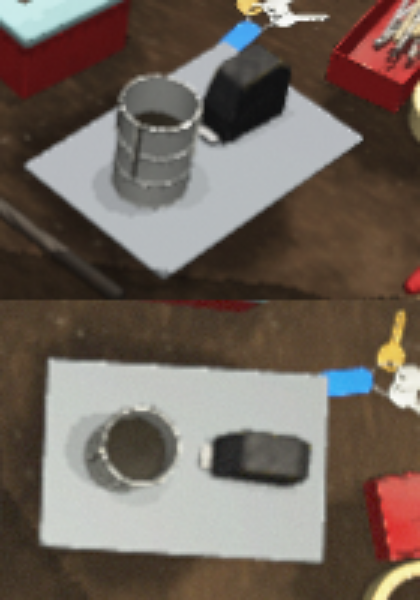

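Tin and tape both stand upright on the mat. Pencils stick up out of the cup, so I'll tilt the tool back and grip off-centre at the wide stand. First, a closer fix on the bars from here.

Run:
```python
from h import *
grab('wrist','w4');c=viewer.get_calibration('wrist')
for k in('bar_thick_c','bar_thin_c'):
  d=finder.landmark_of(k,'wrist')[:1];print(k,[(round(e['p'],2),np.round(e['uv'],1),unproj(c,e['uv'],Z[k]).round(4)) for e in d])
  for e in finder.regions_of(k,'wrist')[:1]:
    ys,xs=np.nonzero(e['region']);print(e['p'],cv2.boxPoints(cv2.minAreaRect(np.c_[xs,ys].astype(np.float32))).round())
a=cv2.imread('pics/w4.png')[0:300,240:540];cv2.imwrite('pics/w4c.png',cv2.resize(a,None,fx=2,fy=2))
```

```text
bar_thick_c [(0.93, array([319.1, 162.4]), array([0.5463, 0.2108, 0.041 ]))]
0.64 [[298.  96.]
 [339.  96.]
 [339. 226.]
 [298. 226.]]
bar_thin_c [(0.75, array([318.7,   9.6]), array([0.5518, 0.3122, 0.034 ]))]
0.82 [[305.   0.]
 [333.   0.]
 [333.  79.]
 [305.  79.]]
```

View pics/w4c.png

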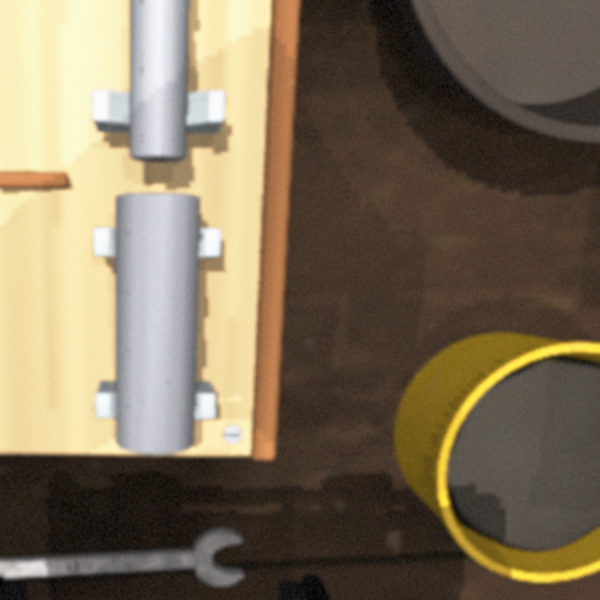

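Run:
```python
from h import *
c=viewer.get_calibration('wrist')
a=unproj(c,(240+158/2,194.5/2),.056);b=unproj(c,(240+156/2,453/2),.056);print(a,b,(a+b)/2,a-b)
l=[unproj(c,(240+u/2,v/2),.041).round(4) for u,v in((116.5,300),(197,300))];print(l,(l[0]+l[1])/2)
print([unproj(c,(240+u/2,v/2),.037).round(4) for u,v in((105,227),(105,258),(105,383),(105,419))])
yaw=np.radians(-3.6)
move((.5455,.2255,.047),yaw)
```

```text
[0.55060904 0.24858778 0.056     ] [0.54407812 0.16000946 0.056     ] [0.54734358 0.20429862 0.056     ] [0.00653092 0.08857832 0.        ]
[array([0.5334, 0.2144, 0.041 ]), array([0.5626, 0.2124, 0.041 ])] [0.548  0.2134 0.041 ]
[array([0.5311, 0.2399, 0.037 ]), array([0.5302, 0.2292, 0.037 ]), array([0.5263, 0.1837, 0.037 ]), array([0.5251, 0.1698, 0.037 ])]
shift [142.4, 73.8, -1.0] turn [-0.29, 0.0, 0.05] rows 2.6
```

Run:
```python
from h import *
for i in range(2):
  t,r,s=pose();c=viewer.get_calibration('wrist');print(s['time_s'],t.round(4),np.degrees(s['tcp_rot']).round(2),c['xyz'].round(4),np.round(s['dq'],3), (t+.051*r.apply([1,0,0])).round(4))
  im=grab('wrist','w5');
c=viewer.get_calibration('wrist')
g=lambda u,v,z:unproj(c,(240+u/2,v/2),z).round(4)
print(g(158,194.5,.056),g(156,453,.056),g(157,320,.041))
g1=cv2.cvtColor(im,cv2.COLOR_RGB2GRAY).astype(float);d=np.abs(np.diff(g1[60:260,312:324].mean(1)));i=np.argsort(-d)[:6];print(i+60,d[i].round())
```

```text
16.225 [0.5415 0.1519 0.2405] [-85.46  89.95 -89.35] [0.5477 0.2341 0.3342] [ 0.008 -0.003  0.001  0.001 -0.001 -0.002 -0.002] [0.5415 0.1519 0.1895]
16.275 [0.5415 0.1519 0.2405] [-76.89  89.96 -80.79] [0.5477 0.234  0.3343] [ 0.003 -0.002 -0.003  0.    -0.002 -0.001 -0.002] [0.5415 0.1519 0.1895]
[0.5507 0.2486 0.056 ] [0.5441 0.16   0.056 ] [0.5476 0.2063 0.041 ]
[215 216  60  61 214  76] [80. 71. 44. 41. 34. 27.]
```

Run:
```python
from h import *
c=viewer.get_calibration('wrist');im=cv2.imread('pics/w5.png')
g1=im.mean(2)
print(g1[60:110:1,312:324].mean(1).round().tolist())
for v in(215.5,86): print(v,unproj(c,(318,v),.056).round(4))
m=g1[150,270:370].round().astype(int);print(m.tolist())
```

```text
[168.0, 124.0, 82.0, 66.0, 84.0, 106.0, 117.0, 119.0, 120.0, 120.0, 122.0, 121.0, 121.0, 120.0, 121.0, 123.0, 141.0, 166.0, 174.0, 182.0, 198.0, 210.0, 212.0, 211.0, 212.0, 212.0, 211.0, 211.0, 211.0, 210.0, 210.0, 211.0, 210.0, 210.0, 210.0, 210.0, 209.0, 210.0, 209.0, 210.0, 209.0, 210.0, 209.0, 209.0, 209.0, 209.0, 210.0, 209.0, 209.0, 209.0]
215.5 [0.5446 0.1683 0.056 ]
86 [0.5505 0.2557 0.056 ]
[222, 223, 223, 225, 222, 223, 222, 220, 219, 219, 218, 217, 216, 217, 220, 219, 218, 217, 218, 217, 213, 206, 186, 150, 137, 145, 156, 162, 170, 180, 188, 195, 194, 195, 202, 198, 203, 205, 206, 216, 210, 216, 218, 213, 216, 215, 215, 210, 203, 203, 198, 188, 188, 185, 181, 174, 171, 165, 156, 143, 140, 124, 116, 112, 115, 130, 133, 133, 155, 188, 207, 208, 207, 208, 207, 211, 211, 212, 212, 210, 208, 209, 207, 208, 208, 210, 212, 212, 211, 213, 212, 213, 213, 209, 184, 128, 96, 106, 111, 123]
```

Run:
```python
from h import *
move((.545,.2245,.10),np.radians(-3.7))
```

```text
shift [89.5, 72.6, -1.5] turn [-0.2, 0.01, 0.04] rows 1.8
```

>>> drive_tool:
  steps:
    - [0.65,[0,55,-1],[0,0,0]]
    - [0.65,[40,72,-1],[0,0,0]]
    - [0.65,[80,72,-1],[0,0,0]]
    - [0.65,[90,72,-1],[0,0,0]]
    - [0.65,[90,72,-1],[0,0,0]]
    - [0.65,[90,72,-1],[0,0,0]]
    - [0.65,[90,72,-1],[0,0,0]]

```text
time_s: 17.2
tool_pos: [0.5456, 0.2254, 0.1519]
tcp_rot: [0.257, 1.569, 0.19]
force: [1.1, 0.7, -0.1]
finger_gap: 0.057
```

Run:
```python
from h import *
move((.545,.2245,.047),np.radians(-3.7))
```

```text
shift [53.9, -0.9, -0.6] turn [-0.11, 0.12, -0.03] rows 0.9
```

>>> drive_tool:
  steps:
    - [0.65,[30,0,0],[0,0,0]]
    - [0.65,[54,0,0],[0,0,0]]
    - [0.65,[54,0,0],[0,0,0]]
    - [0.65,[54,0,0],[0,0,0]]
    - [0,[54,0,0],[0,0,0]]
    - [0,[54,0,0],[0,0,0]]
    - [0,[54,0,0],[0,0,0]]
    - [0,[54,0,0],[0,0,0]]

```text
time_s: 18.2
tool_pos: [0.5447, 0.2254, 0.0967]
tcp_rot: [-2.464, 1.57, -2.53]
force: [-2.4, 0.2, 2.6]
finger_gap: 0.0292
```

Run:
```python
from h import *
t,r,s=pose();print(t+.051*r.apply([1,0,0]),s['force'],s['finger_gap'])
```

```text
[0.54467721 0.22542231 0.04571755] [-2.43745609  0.19924627  2.59665411] 0.02919790719327794
```

>>> drive_tool:
  steps:
    - [0,[-10,0,0],[0,0,0]]
    - [0,[-40,0,0],[0,0,0]]
    - [0,[-90,0,0],[0,0,0]]
    - [0,[-130,0,0],[0,0,0]]
    - [0,[-130,0,0],[0,0,0]]
    - [0,[-130,0,0],[0,0,0]]

```text
time_s: 18.95
tool_pos: [0.5445, 0.2249, 0.2256]
tcp_rot: [-2.384, 1.569, -2.45]
force: [0.3, -0.6, -3.8]
finger_gap: 0.0295
```

Run:
```python
from h import *
t,r,s=pose();print(t+.051*r.apply([1,0,0]),s['force'],s['finger_gap'])
yw=np.radians(6.9)
move((.56,.05,.20),yw,0); move((.56,.05,.2),yw,25);move((.56,.05,.2),yw,-25);
```

```text
[0.54442951 0.22482558 0.17458325] [ 0.32955046 -0.60074981 -3.8055526 ] 0.029476595982091104
shift [-25.3, -173.5, 27.0] turn [-10.68, -0.07, 0.05] rows 2.8
shift [-20.5, -169.5, 48.2] turn [-10.52, 24.86, -2.28] rows 2.8
shift [-20.5, -177.5, 5.8] turn [-10.5, -24.99, 2.38] rows 2.9
```

>>> drive_tool:
  steps:
    - [0,[-10,-45,0],[0,0,0]]
    - [0,[-25,-105,-3],[0,0,0]]
    - [0,[-25,-165,-6],[0,0,0]]
    - [0,[-25,-225,-8],[0,0,0]]
    - [0,[-25,-270,-8],[0,0,0]]
    - [0,[-25,-290,-8],[0,0,0]]
    - [0,[-25,-290,-8],[0,0,0]]
    - [0,[-25,-290,-8],[0,0,0]]

```text
time_s: 19.95
tool_pos: [0.5176, -0.0622, 0.2507]
tcp_rot: [2.588, 1.569, 2.523]
force: [-0.4, 0.4, -4.0]
finger_gap: 0.0293
```

>>> drive_tool:
  steps:
    - [0,[0,0,0],[0,0,0]]
    - [0,[0,0,0],[0,0,0]]
    - [0,[0,0,0],[0,0,0]]

```text
time_s: 20.32
tool_pos: [0.5179, -0.0631, 0.2516]
tcp_rot: [-0.657, 1.571, -0.722]
force: [0.9, -0.7, -3.6]
finger_gap: 0.0294
```

Run:
```python
from h import *
import pickle
c=viewer.get_calibration('wrist');grab('wrist','w6');pickle.dump(c,open('c6','wb'))
t,r,s=pose();print(t,s['dq'].round(3))
for k in('stand_wide_seat','stand_narrow_seat'):
  print(k,[(round(d['p'],2),np.round(d['uv']).tolist(),unproj(c,d['uv'],Z[k]).round(4).tolist()) for d in finder.landmark_of(k,'wrist')[:2]])
a=cv2.imread('pics/w6.png')[60:310,200:500];cv2.imwrite('pics/w6c.png',cv2.resize(a,None,fx=2.4,fy=2.4))
```

```text
[ 0.51788888 -0.06321014  0.25158334] [ 0.005 -0.     0.001 -0.     0.001  0.     0.002]
stand_wide_seat [(0.97, [416.0, 162.0], [0.598, -0.0161, 0.039])]
stand_narrow_seat [(0.68, [229.0, 164.0], [0.4542, -0.009, 0.036])]
```

View pics/w6c.png

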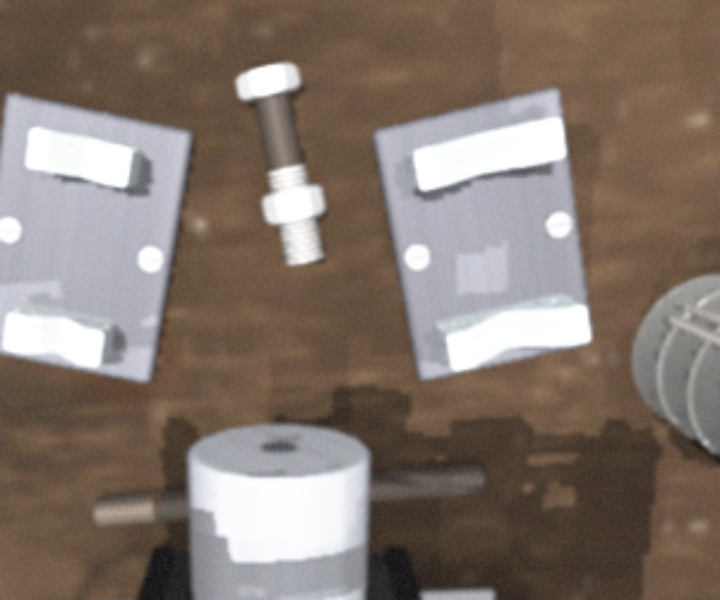

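Run:
```python
from h import *
import pickle
c=pickle.load(open('c6','rb'))
U=lambda p,z:unproj(c,(p[0]/2.4+200,p[1]/2.4+60),z)
P=np.array([U(p,.008) for p in[(375,132),(558,90),(592,343),(421,380)]])[:,:2]
m=P.mean(0);x=(P[1]+P[2]-P[0]-P[3])/2;y=(P[0]+P[1]-P[2]-P[3])/2
print('wide',m.round(4),np.linalg.norm(x),np.linalg.norm(y),np.degrees(np.arctan2(x[1],x[0])),np.degrees(np.arctan2(-y[0],y[1])))
for n,a,b in(('w',(417,257),(558,225)),('n',(8,230),(150,259))):
  a=U(a,.009);b=U(b,.009);d=b-a;print(n,((a+b)/2).round(4),np.linalg.norm(d).round(4),np.degrees(np.arctan2(d[1],d[0])))
P=np.array([U(p,.008) for p in[(10,95),(190,133),(150,382)]])[:,:2];d=P[1]-P[2];print('narrow c',((P[0]+P[2])/2).round(4),np.degrees(np.arctan2(-d[0],d[1])))
t,r,s=pose();g=t+.051*r.apply([1,0,0]);print('grasp',g,'bar end hole',U((279,447),g[2]-.0047), r.as_matrix().round(3)[:,1:])
```

```text
wide [ 0.5948 -0.0177] 0.06282763815543588 0.08869372644646209 8.86907370810612 9.093215139682455
w [ 0.5947 -0.0176  0.009 ] 0.05 9.102515529749834
n [ 0.452  -0.0096  0.009 ] 0.0503 -15.272831505241491
narrow c [ 0.453  -0.0098] -14.812500776717451
grasp [ 0.51788151 -0.06337955  0.2006152 ] bar end hole [ 0.52081752 -0.02875229  0.1959152 ] [[ 0.066  0.998]
 [ 0.998 -0.066]
 [-0.     0.   ]]
```

```bash
cat >> h.py <<'E'
def mbar(B,yawd,tilt,dx,dy):
    yaw=np.radians(yawd);z=np.array([np.cos(yaw),np.sin(yaw),0]);x=np.array([0,0,-1.])
    T=R.from_rotvec(np.array([-np.sin(yaw),np.cos(yaw),0])*np.radians(tilt)).as_matrix()@np.c_[x,np.cross(z,x),z]
    move(np.array(B)-dx*T[:,0]-dy*T[:,1],yaw,tilt)
E
python3 - <<'E'
from h import *
mbar((.5948,-.0177,.12),9,-20,.0047,-.0107)
E
```

```text
shift [79.3, 56.9, 52.8] turn [-12.63, -19.91, 2.23] rows 2.2
```

>>> drive_tool:
  steps:
    - [0,[10,15,5],[-5,-8,1]]
    - [0,[20,30,15],[-9,-14,1.6]]
    - [0,[40,57,35],[-12.6,-19.9,2.2]]
    - [0,[79,57,53],[-12.6,-19.9,2.2]]
    - [0,[79,57,53],[-12.6,-19.9,2.2]]
    - [0,[79,57,53],[-12.6,-19.9,2.2]]
    - [0,[79,57,53],[-12.6,-19.9,2.2]]
    - [0,[79,57,53],[-12.6,-19.9,2.2]]

```text
time_s: 21.48
tool_pos: [0.5748, -0.0103, 0.1737]
tcp_rot: [-0.004, 1.221, 0.152]
force: [-0.5, -0.3, -3.4]
finger_gap: 0.029
```

Run:
```python
from h import *
mbar((.5948,-.0177,.050),9,-20,.0047,-.0107)
mbar((.5948,-.0177,.040),9,-20,.0047,-.0107)
c=viewer.get_calibration('wrist');grab('scene','s7')
print(pose()[2]['force'])
a=cv2.imread('pics/s7.png')[100:300,230:430];cv2.imwrite('pics/s7c.png',cv2.resize(a,None,fx=3,fy=3))
```

```text
shift [66.9, 0.4, -24.9] turn [-0.03, 0.06, 0.11] rows 1.1
shift [76.3, 0.4, -28.3] turn [-0.03, 0.06, 0.11] rows 1.3
[-0.19209036  0.8650105  -4.03425906]
```

View pics/s7c.png

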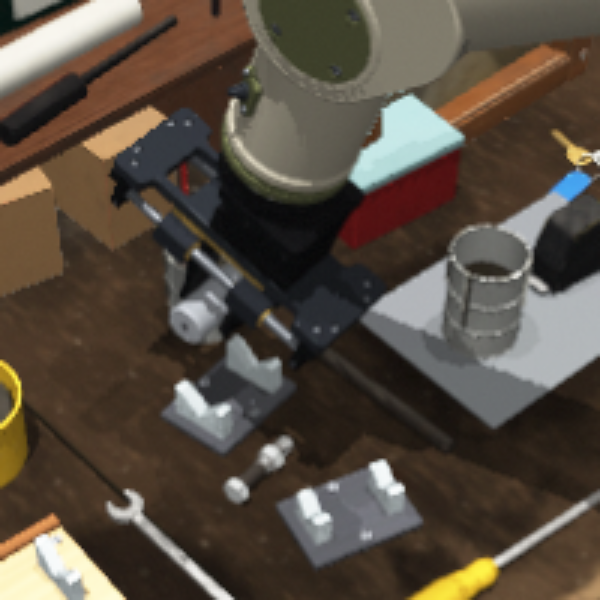

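The bar hangs above the wide stand, the body leans away from the cup, and the path down is clear. I lower in stages.

>>> drive_tool:
  steps:
    - [0,[20,0,-7.5],[0,0,0]]
    - [0,[40,0,-15],[0,0,0]]
    - [0,[55,0,-20.5],[0,0,0]]
    - [0,[67,0,-25],[0,0,0]]
    - [0,[67,0,-25],[0,0,0]]
    - [0,[67,0,-25],[0,0,0]]
    - [0,[67,0,-25],[0,0,0]]

```text
time_s: 22.4
tool_pos: [0.5744, -0.0102, 0.1018]
tcp_rot: [-0.002, 1.221, 0.154]
force: [0.6, 1.0, -4.3]
finger_gap: 0.0294
```

Run:
```python
from h import *
mbar((.5948,-.0177,.039),9,-20,.0047,-.0107)
print(pose()[2]['force'])
```

```text
shift [9.8, 0.1, -3.6] turn [-0.03, 0.05, 0.06] rows 0.2
[ 0.55696908  1.04906593 -4.33070722]
```

>>> drive_tool:
  steps:
    - [0,[4,0,-1.5],[0,0,0]]
    - [0,[7,0,-2.6],[0,0,0]]
    - [0,[9.5,0,-3.5],[0,0,0]]
    - [0,[10.5,0,-3.9],[0,0,0]]
    - [0,[10.5,0,-3.9],[0,0,0]]

```text
time_s: 23.02
tool_pos: [0.5739, -0.0101, 0.0911]
tcp_rot: [-0.006, 1.222, 0.151]
force: [-18.1, -0.5, 23.1]
finger_gap: 0.0295
```

Run:
```python
from h import *
mbar((.5948,-.0177,.039),9,-20,.0047,-.0107)
print(pose()[2]['force'])
```

```text
shift [-0.1, -0.0, 0.5] turn [0.01, -0.02, 0.12] rows 0.0
[-18.07728018  -0.46314359  23.07661905]
```

>>> drive_tool:
  steps:
    - [0,[-0.5,0,-1.2],[0,0,0]]
    - [0,[-0.5,0,-1.2],[0,0,0]]
    - [0.45,[-0.5,0,-1.2],[0,0,0]]
    - [0.48,[-0.5,0,-1.2],[0,0,0]]
    - [0.48,[-0.5,0,-1.2],[0,0,0]]

```text
time_s: 23.65
tool_pos: [0.5727, -0.0104, 0.0899]
tcp_rot: [-0.001, 1.222, 0.155]
force: [-0.8, 0.6, 0.1]
finger_gap: 0.0415
```

>>> drive_tool:
  steps:
    - [0.48,[-15,0,5.5],[0,0,0]]
    - [0.48,[-55,0,20],[0,0,0]]
    - [0.48,[-100,0,37],[0,0,0]]
    - [0.48,[-140,0,50],[0,0,0]]

```text
time_s: 24.15
tool_pos: [0.5719, -0.01, 0.2415]
tcp_rot: [-0.002, 1.221, 0.156]
force: [0.2, -0.1, 0.4]
finger_gap: 0.0419
```

Run:
```python
from h import *
t,r,s=pose();print(t,s['force'],s['finger_gap'])
move((.53,-.07,.22),np.radians(-3.7))
```

```text
[ 0.57188401 -0.00998922  0.24146518] [ 0.17161047 -0.11403348  0.36096015] 0.041877945586103325
shift [-45.1, -52.7, -37.6] turn [12.59, 19.99, -2.19] rows 2.2
```

>>> drive_tool:
  steps:
    - [0.55,[-20,-25,-15],[5,8,-1]]
    - [0.55,[-35,-45,-30],[9,14,-1.6]]
    - [0.55,[-45,-53,-38],[12.6,20,-2.2]]
    - [0.55,[-45,-53,-38],[12.6,20,-2.2]]
    - [0.55,[-45,-53,-38],[12.6,20,-2.2]]
    - [0.55,[-45,-53,-38],[12.6,20,-2.2]]
    - [0.55,[-45,-53,-38],[12.6,20,-2.2]]
    - [0.55,[-45,-53,-38],[12.6,20,-2.2]]

```text
time_s: 25.15
tool_pos: [0.5294, -0.0707, 0.2679]
tcp_rot: [-2.92, 1.569, -2.985]
force: [-0.6, -0.4, -0.5]
finger_gap: 0.0481
```

Run:
```python
from h import *
import pickle
c=viewer.get_calibration('wrist');grab('wrist','w8');pickle.dump(c,open('c8','wb'))
for k in('bar_thick_c','stand_wide_seat','stand_narrow_seat'):
  print(k,[(round(d['p'],2),np.round(d['uv']).tolist(),unproj(c,d['uv'],.039).round(4).tolist()) for d in finder.landmark_of(k,'wrist')[:2]])
a=cv2.imread('pics/w8.png')[60:310,200:500];cv2.imwrite('pics/w8c.png',cv2.resize(a,None,fx=2.4,fy=2.4))
move((.552,.3165,.12),np.radians(-3.7))
```

```text
bar_thick_c [(0.59, [396.0, 154.0], [0.5974, -0.0183, 0.039])]
stand_wide_seat []
stand_narrow_seat [(0.82, [218.0, 155.0], [0.4543, -0.01, 0.039]), (0.41, [393.0, 155.0], [0.5951, -0.0187, 0.039])]
shift [96.8, 388.0, -2.8] turn [-0.06, -0.09, 0.01] rows 6.4
```

View pics/w8c.png

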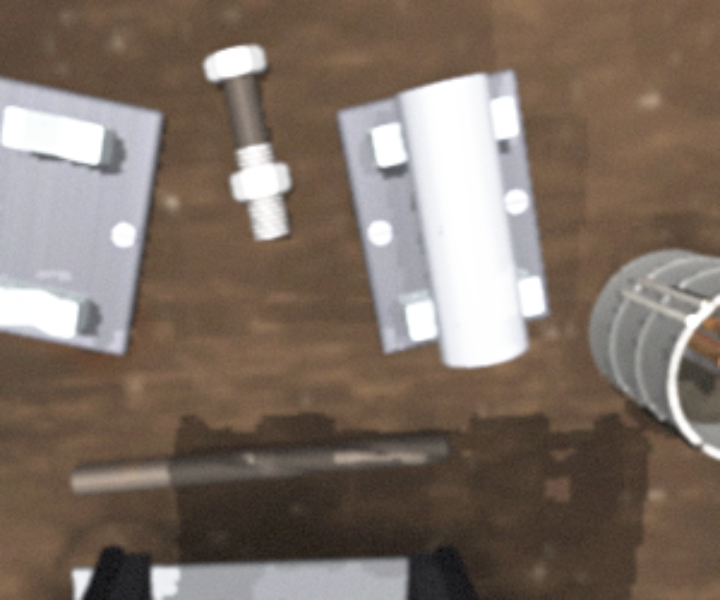

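Run:
```python
from h import *
import pickle
c=pickle.load(open('c8','rb'))
U=lambda p,z:unproj(c,(p[0]/2.4+200,p[1]/2.4+60),z)
a=U((443,82),.054);b=U((486,363),.054);d=a-b;print('bar',(a+b)/2,np.linalg.norm(d),np.degrees(np.arctan2(-d[0],d[1])))
s=(U((379,233),.009)+U((516,202),.009))/2;print('screws',s)
P=np.array([U(p,.008) for p in[(338,112),(514,70),(548,315),(385,353)]]);print('base',P.mean(0))
```

```text
bar [ 0.59293463 -0.01773482  0.054     ] 0.08973674437793133 8.35751822392902
screws [ 0.59471398 -0.01767785  0.009     ]
base [ 0.5946479  -0.01755007  0.008     ]
```

>>> drive_tool:
  steps:
    - [0.55,[0,50,0],[0,0,0]]
    - [0.55,[0,112,0],[0,0,0]]
    - [0.55,[10,174,0],[0,0,0]]
    - [0.55,[20,236,0],[0,0,0]]
    - [0.55,[30,280,0],[0,0,0]]
    - [0.55,[30,310,0],[0,0,0]]
    - [0.55,[30,310,0],[0,0,0]]
    - [0.55,[30,310,0],[0,0,0]]

```text
time_s: 26.35
tool_pos: [0.5501, 0.2377, 0.2377]
tcp_rot: [-2.724, 1.569, -2.79]
force: [0.3, -1.2, 0.3]
finger_gap: 0.0479
```

>>> drive_tool:
  steps:
    - [0.55,[30,0,0],[0,0,0]]
    - [0.55,[30,0,0],[0,0,0]]
    - [0.55,[30,0,0],[0,0,0]]
    - [0.55,[30,0,0],[0,0,0]]

```text
time_s: 26.85
tool_pos: [0.5503, 0.2384, 0.209]
tcp_rot: [2.181, 1.57, 2.115]
force: [0.3, 0.2, 0.3]
finger_gap: 0.0477
```

Run:
```python
from h import *
c=viewer.get_calibration('wrist');im=grab('wrist','w9')
g=im.mean(2)
p0=proj(c,(.552,.3165,.044));print('expected centre px',p0,pose()[0])
for k in('bar_thin_c',):
  print([(round(d['p'],2),np.round(d['uv'],1).tolist(),unproj(c,d['uv'],.034).round(4).tolist()) for d in finder.landmark_of(k,'wrist')[:2]])
  for e in finder.regions_of(k,'wrist')[:1]:
    ys,xs=np.nonzero(e['region']);B=cv2.boxPoints(cv2.minAreaRect(np.c_[xs,ys].astype(np.float32)));print(B.round())
    lo,hi=ys.min(),ys.max();ml=xs[ys==lo+3].mean();mh=xs[ys==hi-3].mean()
    a=unproj(c,(ml,lo),.044);b=unproj(c,(mh,hi+1),.044);print(a,b,(a+b)/2,np.linalg.norm(a-b))
move((.552,.3165,.12),np.radians(-3.7))
```

```text
expected centre px [309.79027095 127.78240696] [0.55017605 0.23849916 0.20888597]
[(0.57, [310.8, 127.0], [0.5525, 0.3168, 0.034])]
[[292.  49.]
 [323.  49.]
 [325. 197.]
 [294. 197.]]
[0.55413049 0.36182363 0.044     ] [0.54863974 0.27175794 0.044     ] [0.55138511 0.31679079 0.044     ] 0.09023289670060992
shift [37.5, 77.9, -3.1] turn [-0.07, -0.05, -0.0] rows 1.4
```

>>> drive_tool:
  steps:
    - [0.55,[0,55,-2],[0,0,0]]
    - [0.55,[20,78,-3],[0,0,0]]
    - [0.55,[60,78,-3],[0,0,0]]
    - [0.55,[75,78,-3],[0,0,0]]
    - [0.55,[75,78,-3],[0,0,0]]
    - [0.55,[75,78,-3],[0,0,0]]
    - [0.55,[75,78,-3],[0,0,0]]

```text
time_s: 27.88
tool_pos: [0.5524, 0.3167, 0.1343]
tcp_rot: [1.452, 1.57, 1.386]
force: [-0.2, 0.8, 0.7]
finger_gap: 0.048
```

Run:
```python
from h import *
move((.5518,.3168,.037),np.radians(-3.7))
```

```text
shift [46.3, 0.0, -0.6] turn [-0.1, 0.01, -0.04] rows 0.7
```

>>> drive_tool:
  steps:
    - [0.55,[30,0,-0.5],[0,0,0]]
    - [0.55,[46,0,-0.5],[0,0,0]]
    - [0.55,[46,0,-0.5],[0,0,0]]
    - [0.55,[46,0,-0.5],[0,0,0]]
    - [0,[46,0,-0.5],[0,0,0]]
    - [0,[46,0,-0.5],[0,0,0]]
    - [0,[46,0,-0.5],[0,0,0]]
    - [0,[46,0,-0.5],[0,0,0]]

```text
time_s: 28.88
tool_pos: [0.5507, 0.3167, 0.0869]
tcp_rot: [-2.953, 1.568, -3.018]
force: [-2.9, -1.0, 2.5]
finger_gap: 0.0194
```

Run:
```python
from h import *
t,r,s=pose();print(t+.051*r.apply([1,0,0]),s['force'],s['finger_gap'])
```

```text
[0.55061475 0.31666739 0.0359013 ] [-2.94342355 -1.03656853  2.48368839] 0.019378672166429276
```

>>> drive_tool:
  steps:
    - [0,[-10,0,0],[0,0,0]]
    - [0,[-50,0,0],[0,0,0]]
    - [0,[-100,0,0],[0,0,0]]
    - [0,[-140,-10,0],[0,0,0]]
    - [0,[-140,-50,0],[0,0,0]]
    - [0,[-140,-110,0],[0,0,0]]
    - [0,[-140,-170,0],[0,0,0]]
    - [0,[-140,-200,0],[0,0,0]]

```text
time_s: 29.88
tool_pos: [0.5383, 0.1131, 0.2271]
tcp_rot: [-2.1, 1.568, -2.169]
force: [0.8, 0.8, -1.8]
finger_gap: 0.0188
```

Run:
```python
from h import *
t,r,s=pose();print(t+.051*r.apply([1,0,0]),s['force'],s['finger_gap'])
mbar((.4525,-.0097,.12),-15,0,.003,0)
```

```text
[0.53823243 0.11295681 0.17614159] [ 0.76024929  0.77556701 -1.84659713] 0.018768032247174816
shift [53.5, -128.3, -77.0] turn [11.01, -0.06, 0.13] rows 2.5
```

>>> drive_tool:
  steps:
    - [0,[10,-40,-25],[4,0,0]]
    - [0,[25,-85,-50],[8,0,0]]
    - [0,[45,-120,-70],[11,0,0]]
    - [0,[53,-128,-77],[11,0,0]]
    - [0,[53,-128,-77],[11,0,0]]
    - [0,[53,-128,-77],[11,0,0]]
    - [0,[53,-128,-77],[11,0,0]]
    - [0,[53,-128,-77],[11,0,0]]

```text
time_s: 30.88
tool_pos: [0.4533, -0.005, 0.1743]
tcp_rot: [-3.08, 1.569, 2.947]
force: [-0.5, -0.0, -3.1]
finger_gap: 0.0192
```

Run:
```python
from h import *
t,r,s=pose();print(t+.051*r.apply([1,0,0]),s['force'],s['finger_gap'])
mbar((.4525,-.0097,.048),-15,0,.0019,0)
```

```text
[ 0.45327023 -0.00497448  0.12325475] [-0.50772913 -0.03404996 -3.14367638] 0.019160914274888394
shift [73.4, -4.8, 0.5] turn [0.3, -0.08, 0.0] rows 1.2
```

>>> drive_tool:
  steps:
    - [0,[30,-5,0.5],[0.3,0,0]]
    - [0,[60,-5,0.5],[0.3,0,0]]
    - [0,[73,-5,0.5],[0.3,0,0]]
    - [0,[73,-5,0.5],[0.3,0,0]]
    - [0,[73,-5,0.5],[0.3,0,0]]
    - [0,[73,-5,0.5],[0.3,0,0]]

```text
time_s: 31.62
tool_pos: [0.4526, -0.0107, 0.1019]
tcp_rot: [-1.588, 1.57, -1.851]
force: [0.0, 0.2, -2.1]
finger_gap: 0.0194
```

Run:
```python
from h import *
t,r,s=pose();print(t+.051*r.apply([1,0,0]),s['force'],s['finger_gap'])
mbar((.4525,-.0097,.036),-15,0,.0019,0)
```

```text
[ 0.45262761 -0.01069426  0.05093509] [ 0.0057571   0.19796931 -2.0740548 ] 0.01940691612714102
shift [13.0, 0.9, -0.4] turn [-0.07, -0.0, 0.04] rows 0.2
```

>>> drive_tool:
  steps:
    - [0,[5,1,-0.4],[0,0,0]]
    - [0,[9,1,-0.4],[0,0,0]]
    - [0,[12,1,-0.4],[0,0,0]]
    - [0,[13,1,-0.4],[0,0,0]]
    - [0,[13,1,-0.4],[0,0,0]]

```text
time_s: 32.25
tool_pos: [0.4519, -0.0095, 0.0887]
tcp_rot: [-2.524, 1.568, -2.787]
force: [-8.2, -0.4, 15.8]
finger_gap: 0.0194
```

Run:
```python
from h import *
t,r,s=pose();print(t+.051*r.apply([1,0,0]),s['force'],s['finger_gap'])
mbar((.4525,-.0097,.036),-15,0,.0019,0)
```

```text
[ 0.45176045 -0.00954734  0.03770886] [-8.16517067 -0.35264197 15.78689086] 0.01941285361125862
shift [-0.2, -0.0, 0.6] turn [-0.08, -0.12, 0.09] rows 0.0
```

Contact comes at the right height. I release, back off and look.

>>> drive_tool:
  steps:
    - [0,[-0.3,0,-0.6],[0,0,0]]
    - [0,[-0.3,0,-0.6],[0,0,0]]
    - [0.4,[-0.3,0,-0.6],[0,0,0]]
    - [0.4,[-0.3,0,-0.6],[0,0,0]]
    - [0.4,[-0.3,0,-0.6],[0,0,0]]
    - [0.4,[-40,0,0],[0,0,0]]
    - [0.4,[-100,0,0],[0,0,0]]
    - [0.4,[-150,0,0],[0,0,0]]

```text
time_s: 33.25
tool_pos: [0.4521, -0.0093, 0.24]
tcp_rot: [-2.743, 1.57, -3.006]
force: [0.6, -0.9, 0.2]
finger_gap: 0.0348
```

Run:
```python
from h import *
move((.50,-.09,.22),np.radians(-3.7))
```

```text
shift [-31.0, -65.6, 67.1] turn [-11.34, -0.06, 0.02] rows 1.6
```

>>> drive_tool:
  steps:
    - [1,[-20,-30,30],[-6,0,0]]
    - [1,[-31,-65,67],[-11.3,0,0]]
    - [1,[-31,-65,67],[-11.3,0,0]]
    - [1,[-31,-65,67],[-11.3,0,0]]
    - [1,[-31,-65,67],[-11.3,0,0]]
    - [1,[-31,-65,67],[-11.3,0,0]]
    - [1,[-31,-65,67],[-11.3,0,0]]

```text
time_s: 34.12
tool_pos: [0.4998, -0.0894, 0.269]
tcp_rot: [-2.805, 1.569, -2.87]
force: [-0.2, 0.6, 0.2]
finger_gap: 0.0858
```

Run:
```python
from h import *
import pickle
c=viewer.get_calibration('wrist');grab('wrist','w10');pickle.dump(c,open('c10','wb'))
a=cv2.imread('pics/w10.png')[40:300,150:470];cv2.imwrite('pics/w10c.png',cv2.resize(a,None,fx=2.3,fy=2.3))
move((.515,-.2145,.16),np.radians(-3.7))
```

```text
shift [58.1, -123.8, 23.4] turn [-0.05, -0.09, 0.03] rows 2.2
```

View pics/w10c.png

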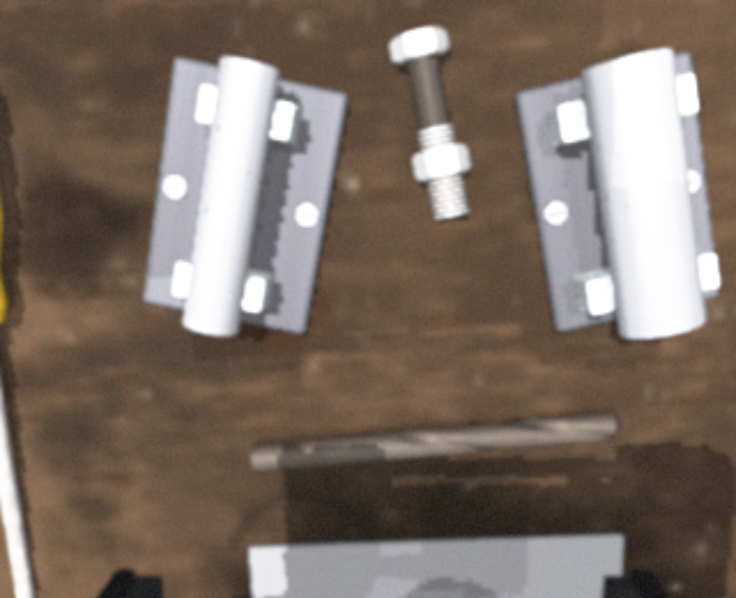

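Both bars lie in both grooves of their stands: the thin one at (230,195) and the thick one at (645,195) in the crop. The tin comes back first.

Run:
```python
from h import *
import pickle
c=pickle.load(open('c10','rb'))
U=lambda p,z:unproj(c,(p[0]/2.3+150,p[1]/2.3+40),z)
a=U((249,57),.046);b=U((211,335),.046);d=a-b;print('thin',(a+b)/2,np.linalg.norm(d),np.degrees(np.arctan2(-d[0],d[1])))
print('screws',(U((175,187),.009)+U((307,214),.009))/2)
```

```text
thin [ 0.45381107 -0.00928093  0.046     ] 0.09136458523433333 -14.556331978100534
screws [ 0.45231246 -0.00932811  0.009     ]
```

>>> drive_tool:
  steps:
    - [1,[0,-60,12],[0,0,0]]
    - [1,[20,-110,23],[0,0,0]]
    - [1,[58,-124,23],[0,0,0]]
    - [1,[58,-124,23],[0,0,0]]
    - [1,[58,-124,23],[0,0,0]]
    - [1,[58,-124,23],[0,0,0]]
    - [1,[58,-124,23],[0,0,0]]

```text
time_s: 35.05
tool_pos: [0.5152, -0.2144, 0.2121]
tcp_rot: [-1.697, 1.57, -1.762]
force: [0.8, 0.1, -0.2]
finger_gap: 0.0864
```

Run:
```python
from h import *
move((.5155,-.2147,.083),np.radians(-3.7))
```

```text
shift [78.1, -0.2, 0.3] turn [-0.01, -0.01, 0.06] rows 1.3
```

>>> drive_tool:
  steps:
    - [1,[40,0,0],[0,0,0]]
    - [1,[70,0,0],[0,0,0]]
    - [1,[78,0,0],[0,0,0]]
    - [1,[78,0,0],[0,0,0]]
    - [0,[78,0,0],[0,0,0]]
    - [0,[78,0,0],[0,0,0]]
    - [0,[78,0,0],[0,0,0]]
    - [0,[78,0,0],[0,0,0]]

```text
time_s: 36.05
tool_pos: [0.5149, -0.2151, 0.1334]
tcp_rot: [-2.459, 1.57, -2.525]
force: [0.1, -0.3, 2.5]
finger_gap: 0.0612
```

Run:
```python
from h import *
t,r,s=pose();print(t+.051*r.apply([1,0,0]),s['force'],s['finger_gap'])
```

```text
[ 0.51486688 -0.21509525  0.08243122] [ 0.09507146 -0.26955383  2.49597042] 0.061170418282527235
```

>>> drive_tool:
  steps:
    - [0,[-10,0,0],[0,0,0]]
    - [0,[-50,0,0],[0,0,0]]
    - [0,[-100,0,0],[0,0,0]]
    - [0,[-115,40,0],[0,0,0]]
    - [0,[-115,100,-8],[0,0,0]]
    - [0,[-115,162,-15],[0,0,0]]
    - [0,[-115,224,-25],[0,0,0]]
    - [0,[-115,286,-36],[0,0,0]]

```text
time_s: 37.05
tool_pos: [0.497, 0.0739, 0.2484]
tcp_rot: [-2.564, 1.569, -2.63]
force: [0.8, -0.4, -2.0]
finger_gap: 0.0608
```

Run:
```python
from h import *
t,r,s=pose();print(t+.051*r.apply([1,0,0]),s['force'],s['finger_gap'])
move((.4834,.218,.19),np.radians(-3.7))
```

```text
[0.4969414  0.07383931 0.19744124] [ 0.75897585 -0.3973966  -1.96443003] 0.06080057261509541
shift [7.3, 142.9, -23.1] turn [-0.08, -0.08, 0.05] rows 2.3
```

>>> drive_tool:
  steps:
    - [0,[0,60,-10],[0,0,0]]
    - [0,[0,115,-19],[0,0,0]]
    - [0,[7,143,-23],[0,0,0]]
    - [0,[50,143,-23],[0,0,0]]
    - [0,[90,143,-23],[0,0,0]]
    - [0,[100,143,-23],[0,0,0]]
    - [0,[100,143,-23],[0,0,0]]
    - [0,[100,143,-23],[0,0,0]]

```text
time_s: 38.05
tool_pos: [0.4848, 0.2166, 0.1497]
tcp_rot: [0.891, 1.57, 0.825]
force: [0.0, -0.4, -2.0]
finger_gap: 0.0612
```

Run:
```python
from h import *
t,r,s=pose();print(t+.051*r.apply([1,0,0]),s['force'],s['finger_gap'])
move((.4834,.218,.0864),np.radians(-3.7))
```

```text
[0.48484505 0.21664629 0.0986618 ] [ 0.00722471 -0.40162448 -1.9857962 ] 0.061189175492543865
shift [12.3, 1.3, -1.5] turn [-0.08, 0.03, -0.04] rows 0.2
```

>>> drive_tool:
  steps:
    - [0,[6,1.3,-1.5],[0,0,0]]
    - [0,[10,1.3,-1.5],[0,0,0]]
    - [0,[12.5,1.3,-1.5],[0,0,0]]
    - [0,[12.5,1.3,-1.5],[0,0,0]]
    - [1,[12.5,1.3,-1.5],[0,0,0]]
    - [1,[12.5,1.3,-1.5],[0,0,0]]
    - [1,[12.5,1.3,-1.5],[0,0,0]]
    - [1,[12.5,1.3,-1.5],[0,0,0]]

```text
time_s: 39.05
tool_pos: [0.4825, 0.2176, 0.1354]
tcp_rot: [-3.0, 1.569, -3.065]
force: [0.2, 0.6, 0.4]
finger_gap: 0.0857
```

Run:
```python
from h import *
t,r,s=pose();print(t+.051*r.apply([1,0,0]),s['force'],s['finger_gap'])
```

```text
[0.48243557 0.21760207 0.08437297] [0.2265948  0.59543105 0.41317696] 0.08571382815924453
```

>>> drive_tool:
  steps:
    - [1,[-30,0,0],[0,0,0]]
    - [1,[-85,0,0],[0,0,0]]
    - [0.65,[-90,-50,2],[0,0,0]]
    - [0.65,[-90,-112,6],[0,0,0]]
    - [0.65,[-90,-174,11],[0,0,0]]
    - [0.65,[-90,-236,16],[0,0,0]]
    - [0.65,[-90,-298,20],[0,0,0]]
    - [0.65,[-90,-360,24],[0,0,0]]

```text
time_s: 40.05
tool_pos: [0.4827, -0.1453, 0.2258]
tcp_rot: [-2.408, 1.569, -2.474]
force: [1.1, -0.3, -0.9]
finger_gap: 0.0568
```

Run:
```python
from h import *
t,r,s=pose();print(t+.051*r.apply([1,0,0]),s['force'],s['finger_gap'])
move((.5133,-.325,.13),np.radians(-3.7))
```

```text
[ 0.48264345 -0.14530146  0.17478658] [ 1.05016127 -0.32306612 -0.88218025] 0.05682573471436186
shift [44.9, -177.3, 42.4] turn [-0.07, -0.06, 0.05] rows 3.0
```

>>> drive_tool:
  steps:
    - [0.65,[0,-58,14],[0,0,0]]
    - [0.65,[0,-118,28],[0,0,0]]
    - [0.65,[10,-170,40],[0,0,0]]
    - [0.65,[45,-177,42],[0,0,0]]
    - [0.65,[45,-177,42],[0,0,0]]
    - [0.65,[45,-177,42],[0,0,0]]
    - [0.65,[45,-177,42],[0,0,0]]

```text
time_s: 40.92
tool_pos: [0.514, -0.3218, 0.1822]
tcp_rot: [-1.448, 1.569, -1.512]
force: [0.4, 0.1, 0.1]
finger_gap: 0.0566
```

Run:
```python
from h import *
t,r,s=pose();print(t+.051*r.apply([1,0,0]),s['force'],s['finger_gap'])
move((.5133,-.325,.057),np.radians(-3.7))
```

```text
[ 0.51398387 -0.32191121  0.13117784] [0.44928571 0.11793021 0.07682632] 0.056587689986925094
shift [74.2, -3.1, -0.5] turn [0.01, 0.01, 0.08] rows 1.2
```

>>> drive_tool:
  steps:
    - [0.65,[40,-3,0],[0,0,0]]
    - [0.65,[68,-3,0],[0,0,0]]
    - [0.65,[74,-3,0],[0,0,0]]
    - [0.65,[74,-3,0],[0,0,0]]
    - [0,[74,-3,0],[0,0,0]]
    - [0,[74,-3,0],[0,0,0]]
    - [0,[74,-3,0],[0,0,0]]
    - [0,[74,-3,0],[0,0,0]]

```text
time_s: 41.92
tool_pos: [0.5132, -0.3257, 0.1071]
tcp_rot: [-2.406, 1.57, -2.472]
force: [0.5, 0.4, 3.9]
finger_gap: 0.034
```

Run:
```python
from h import *
t,r,s=pose();print(t+.051*r.apply([1,0,0]),s['force'],s['finger_gap'])
```

```text
[ 0.51319    -0.32572453  0.05605087] [0.4712055  0.42981314 3.88035752] 0.03398837165502944
```

>>> drive_tool:
  steps:
    - [0,[-10,0,0],[0,0,0]]
    - [0,[-50,0,0],[0,0,0]]
    - [0,[-100,0,0],[0,0,0]]
    - [0,[-150,15,0],[0,0,0]]
    - [0,[-165,70,-4],[0,0,0]]
    - [0,[-165,130,-12],[0,0,0]]
    - [0,[-165,190,-20],[0,0,0]]
    - [0,[-165,250,-28],[0,0,0]]

```text
time_s: 42.92
tool_pos: [0.5009, -0.0722, 0.2718]
tcp_rot: [-2.692, 1.569, -2.758]
force: [1.3, 1.0, -2.7]
finger_gap: 0.0341
```

Run:
```python
from h import *
t,r,s=pose();print(t+.051*r.apply([1,0,0]),s['force'],s['finger_gap'])
move((.4915,.3196,.21),np.radians(-3.7))
```

```text
[ 0.50085568 -0.07224714  0.22076742] [ 1.3211147   0.96549376 -2.67764787] 0.03408764570026914
shift [10.5, 390.4, -35.1] turn [-0.06, -0.1, 0.05] rows 6.3
```

>>> drive_tool:
  steps:
    - [0,[0,60,-5],[0,0,0]]
    - [0,[0,122,-11],[0,0,0]]
    - [0,[0,184,-17],[0,0,0]]
    - [0,[0,246,-23],[0,0,0]]
    - [0,[0,308,-28],[0,0,0]]
    - [0,[0,365,-33],[0,0,0]]
    - [0,[10,390,-35],[0,0,0]]
    - [0,[10,390,-35],[0,0,0]]

```text
time_s: 43.92
tool_pos: [0.4908, 0.3192, 0.2608]
tcp_rot: [-3.099, 1.567, 3.123]
force: [0.1, -0.8, -2.4]
finger_gap: 0.034
```

>>> drive_tool:
  steps:
    - [0,[30,0,0],[0,0,0]]
    - [0,[80,0,0],[0,0,0]]
    - [0,[125,0,0],[0,0,0]]
    - [0,[135,0,0],[0,0,0]]
    - [0,[135,0,0],[0,0,0]]
    - [0,[135,0,0],[0,0,0]]
    - [0,[135,0,0],[0,0,0]]

```text
time_s: 44.8
tool_pos: [0.4928, 0.3176, 0.128]
tcp_rot: [1.19, 1.57, 1.124]
force: [0.3, 0.4, -2.0]
finger_gap: 0.0339
```

Run:
```python
from h import *
t,r,s=pose();print(t+.051*r.apply([1,0,0]),s['force'],s['finger_gap'])
move((.4915,.3196,.0602),np.radians(-3.7))
```

```text
[0.4927764  0.31759751 0.07698651] [ 0.3212345   0.3641878  -2.01409188] 0.0338969508559707
shift [16.8, 1.9, -1.4] turn [-0.08, 0.02, -0.05] rows 0.3
```

>>> drive_tool:
  steps:
    - [0,[8,2,-1.4],[0,0,0]]
    - [0,[14,2,-1.4],[0,0,0]]
    - [0,[17,2,-1.4],[0,0,0]]
    - [0,[17,2,-1.4],[0,0,0]]
    - [0,[17,2,-1.4],[0,0,0]]

```text
time_s: 45.42
tool_pos: [0.4912, 0.3199, 0.1106]
tcp_rot: [2.361, 1.57, 2.295]
force: [-2.6, -1.5, 10.6]
finger_gap: 0.0339
```

Run:
```python
from h import *
t,r,s=pose();print(t+.051*r.apply([1,0,0]),s['force'],s['finger_gap'])
```

```text
[0.49121666 0.31987855 0.05955125] [-2.56518671 -1.51437544 10.57383628] 0.033881278406035026
```

>>> drive_tool:
  steps:
    - [0.62,[0,0,0],[0,0,0]]
    - [0.62,[0,0,0],[0,0,0]]
    - [0.62,[0,0,0],[0,0,0]]
    - [0.62,[-30,0,0],[0,0,0]]
    - [0.62,[-90,0,0],[0,0,0]]
    - [0.62,[-150,0,0],[0,0,0]]
    - [0.62,[-190,-50,0],[0,0,0]]
    - [0.62,[-190,-110,0],[0,0,0]]

```text
time_s: 46.42
tool_pos: [0.4842, 0.2105, 0.3022]
tcp_rot: [0.744, 1.567, 0.681]
force: [1.8, -1.6, 0.2]
finger_gap: 0.0542
```

>>> drive_tool:
  steps:
    - [0.62,[0,0,0],[0,0,0]]
    - [0.62,[0,0,0],[0,0,0]]
    - [0.62,[0,0,0],[0,0,0]]
    - [0.62,[0,0,0],[0,0,0]]

```text
time_s: 46.92
tool_pos: [0.4834, 0.2109, 0.2993]
tcp_rot: [3.006, 1.569, 2.942]
force: [0.3, 0.0, -0.2]
finger_gap: 0.0537
```

Run:
```python
from h import *
c=viewer.get_calibration('wrist');grab('wrist','w11');c0=c
for k in('tin_c','tape_c','bay'): print(k,[(round(d['p'],2),np.round(d['uv']).tolist(),unproj(c,d['uv'],Z[k]).round(4).tolist()) for d in finder.landmark_of(k,'wrist')[:2]])
t,r,s=pose();print(t,s['force'])
cv2.imwrite('pics/fin.png',cv2.imread('pics/w11.png')[:330])
grab('scene','s11')
for n in('scene',):
  c=viewer.get_calibration(n)
  for k in('tin_c','tape_c'): print(n,k,[(round(d['p'],2),unproj(c,d['uv'],Z[k]).round(4).tolist()) for d in finder.landmark_of(k,n)[:2]])
```

```text
tin_c [(0.83, [317.0, 210.0], [0.4848, 0.2178, 0.052])]
tape_c [(0.67, [315.0, 92.0], [0.4889, 0.3165, 0.04])]
bay [(0.62, [344.0, 143.0], [0.514, 0.2706, 0.0])]
[0.48375235 0.21009314 0.2993672 ] [0.77727837 0.69312875 0.46829909]
scene tin_c [(0.93, [0.4843, 0.2119, 0.052]), (0.64, [0.3552, 0.4087, 0.052])]
scene tape_c []
```

View pics/w11.png

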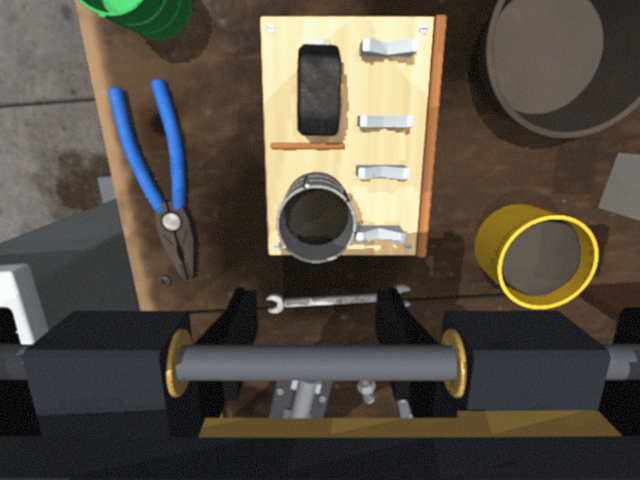

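View pics/s11.png

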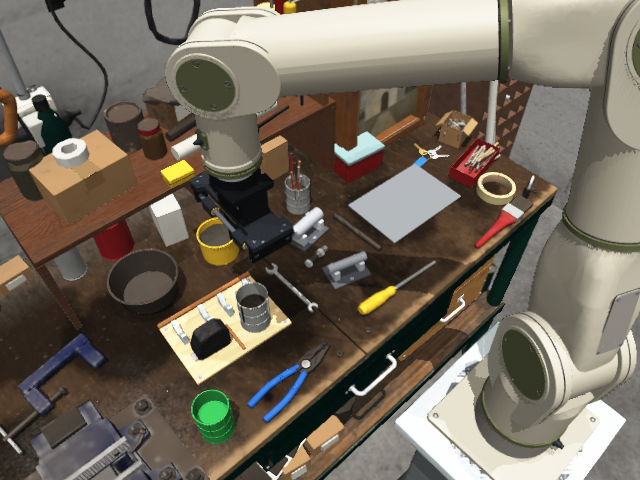

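Everything is in place: the tin and tape are upright in the bay where they started, both bars are seated, and the gripper is clear.

```bash
python3 -c "
from plant import sign_off;print(sign_off())"
```

```text
the job is handed in; nothing more can be done
None
```

I handed the job in at about 47 s of the 141 s allowed. I cleared the tin and then the tape measure upright onto the mat, with the bars still in the bay. Then I laid the thick bar in the wide-groove stand and the thin bar in the narrow-groove stand. Last, I put the tin and then the tape measure back in the bay.

**Bars:** the close wrist-camera picture showed each bar seated along both grooves. Each centre was within about 2 mm of its stand's middle across the grooves and under 1 mm along them.

**Tin and tape measure:** both stand upright. The last wrist-camera check put the tin at (0.485, 0.218) against (0.484, 0.218) at the start, and the tape measure at (0.489, 0.317) against about (0.490, 0.318).

**Disagreements:** the last scene-camera check put the tin about 6 mm off in y from the wrist reading, and the finder missed the tape measure there. An unsettled wrist picture earlier read the thick bar's y up to 10 mm off, so I measured it again once the arm had stopped.

**Forces:** the highest wrist force I read was about 29 N, at the thick bar's seating. The green tin was not touched.

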